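# Reset the starter through its cover

### The job

Put the loose cover back on the open starter box so that it drops fully home with its hole over the reset button, and let go of it. Then take the screwdriver from the tool block, reach its blade down through the hole in the cover and hold the recessed button fully down with the blade, never with the fingers. Finish while still holding the button down with the screwdriver in the gripper; leave the tape measure, welding magnet and nut where they are.

Things in the scene. Friction and masses are not known exactly. Their poses are not given: they have to be found in the camera images.
- low_stand: Fixed low stand with a wooden top, 250 mm (x) by 850 mm (y), 90 mm high, over the scrap heap on the worktop; origin at the centre of its underside. All the things below stand on its top, 90 mm above the worktop.
- starter_box: Fixed, open-topped blue-painted steel starter box, 90 mm (x) by 130 mm (y) outside, 50 mm high, walls 4 mm, two black cable glands on its +x face. It stands on the low stand, origin at the centre of its underside, 90 mm above the worktop; z up. Inside, 42 mm off the centre towards the -y end, is the reset button. Nothing inside comes within 20 mm of the rim.
- reset_top (a point): Middle of the top face of the round grey reset button (22 mm diameter, pointing up) inside the starter box, 23 mm below the rim. Moves down as the button is pressed.
- reset (a joint): Travel of the reset button: 0 when up, 0.006 m fully down. It springs back; fully down takes about 5 N.
- cover_handle (a point): Centre of the bar handle in the middle of the loose cover. The bar is 12 mm wide (x), 60 mm long (y), 12 mm high, on two legs, its centre 30 mm above the plate's top face. Axes are the cover's own, z up. When the cover is home this point is straight above the box's centre, 85 mm above the box's underside, and the cover's axes agree with the box's.
- cover_hole (a point): Centre, on the plate's top face, of the cover's only hole: round, 12 mm, right through; 42 mm from the handle's centre towards the cover's -y end and 30 mm lower. With the cover home it is straight above the button; the wrong way round it misses it.
- cover: Loose blue-painted steel cover, about 0.25 kg: plate 94 mm (x) by 134 mm (y) by 5 mm. Under it four straight lugs, 8 mm deep, drop inside the box's walls with about 2.5 mm play all round; it lies on them on the stand at first, and rests by the plate on the rim when home. Origin: its centre, level with the lugs' feet, 43 mm below the handle's centre.
- tool_block: Fixed wooden tool block, 60 mm square and 55 mm high, origin at the centre of its underside; the screwdriver stands in the hole in the middle of its top.
- driver_handle (a point): Grip point, on the axis, of a screwdriver (216 mm long, 0.11 kg) standing blade down in the tool block. Handle 27 mm thick with four flats, 96 mm long, point 33 mm below its top end. Its y axis runs from blade to handle end (up); its x and z axes are level, square to the flats: grip along either. The blade stands 45 mm deep: lift 50 mm to clear. It may lean 2 degrees.
- driver_tip (a point): Tip of the screwdriver's blade, on its axis, 183 mm from driver_handle along the screwdriver's -y. The round shank is 6.4 mm thick and 120 mm long from tip to handle.
- screwdriver: The screwdriver as a body (origin 13.5 mm beside its axis at mid length, axes as for driver_handle); for the contact rules. Aim with driver_handle and driver_tip.
- tape_measure: Yellow tape measure, 39 x 90 x 62 mm; origin at the middle of the underside. To be left alone.
- magnet: Red arrow-shaped welding magnet lying flat, 82 x 104 x 16 mm; origin at the middle of the underside. To be left alone.
- nut: Large hexagon nut lying flat, 42 x 36 x 18 mm; origin at the middle of the underside. To be left alone.
Mind the look-alikes: they are no part of the job. Leave any orange look-alike of the screwdriver alone.

How it is judged (in metres and radians):
On the way, in this order (a step that is already met when the one before it is completed fails the run):
1. the cover is fully home on the box, its hole over the button, and let go (z of cover_hole in the frame of starter_box between 0.053 and 0.0575 m and angle between cover_hole's own z axis and vertical below 0.04 rad and horizontal distance between cover_hole and reset_top below 0.005 m and contact force between the fingers and cover below 0.3 N), for 0.2 s.
2. the gripped screwdriver's tip is down through the cover's hole (z of cover_hole in the frame of starter_box between 0.053 and 0.0575 m and angle between cover_hole's own z axis and vertical below 0.04 rad and horizontal distance between cover_hole and reset_top below 0.005 m and horizontal distance between driver_tip and cover_hole below 0.008 m and z of driver_tip in the frame of cover_hole below -0.006 m and contact force between the fingers and screwdriver above 1 N), for 0.05 s.
At the end, for the whole second after the job is handed in: Through the last second: cover home and level (within 2.5 mm of its seat, 0.04 rad), hole within 5 mm of the button axis; screwdriver gripped, its tip through the hole within 10 mm of the button top's centre, pressing over 1.5 N; button at least 4.5 mm of its 6 mm down (z of cover_hole in the frame of starter_box between 0.053 and 0.0575 m and angle between cover_hole's own z axis and vertical below 0.04 rad and horizontal distance between cover_hole and reset_top below 0.005 m and value of joint reset above 0.0045 m and contact force between screwdriver and starter_box above 1.5 N and contact force between the fingers and screwdriver above 1 N and distance between driver_tip and reset_top below 0.01 m and z of driver_tip in the frame of cover_hole below -0.015 m); the arm keeps its last pose, push and grip.
It fails at once if the tape measure was shifted by more than 30 mm (distance of tape_measure from where it was at the start of the episode above 0.03 m).
It fails at once if the magnet was shifted by more than 30 mm (distance of magnet from where it was at the start of the episode above 0.03 m).
It fails at once if the nut was shifted by more than 30 mm (distance of nut from where it was at the start of the episode above 0.03 m).
It fails at once if the button was pressed with the fingers (contact force between any of the fingers, the arm and starter_box above 0.5 N and value of joint reset above 0.002 m).
It also fails if it takes over 64 s, if anything falls off the work surface, if the arm or the gripper's body presses on something with over 40 N, if the wrist force passes 120 N, or if a joint passes its speed limit or range.

### The arm

A 6-joint arm with a two-finger parallel gripper is mounted at the origin on the work surface; the furniture and walls round the work are solid. World frame = base frame: x ahead of the robot, y to its left, z up, the work surface at z = 0. Lengths are in mm, angles in degrees, forces in N, time in s.
With the tool pointing down it reaches from about 325 to 1000 mm from the base axis. Payload 5.1 kg.
Tool frame: the origin (TCP) lies between the finger pads; the fingertips stand 17 mm ahead of it and the grasp point (between the pads) lies 2 mm behind it; z points along the fingers, y is the line along which they close (so a half turn about z gives the same grasp; the last joint's range is limited). The gripper opens to 85 mm and grips with 20 to 120 N. Pads are 22 mm wide; open, the fingers measure 114 mm over their backs; the gripper's body (76 mm by 85 mm) begins 54 mm behind the grasp point. The pads swing forward as they close: fully open they stand 13 mm farther back than shut.
Start: joints at [-79.103, 7.093, 94.555, -0, 78.352, -4.733], TCP at [175.096, -625.96, 225.922] pointing down, gripper open.
Joint ranges: [-149.61, 149.61], [-58.7, 133.49], [1.44, 155.28], [-77.14, 257.14], [18.33, 153.61], [-166.67, 166.67]. Speed limits (degrees/s): [147.25, 147.25, 180, 180, 180, 180].

### API

Orientations are given as a 3x3 rotation matrix whose columns are the frame's x, y, z axes.
In Python, from station import robot, optics, nets gives the robot as it stands.
- The arm moves only by the tool servo_tool, never from a script. Its argument "moves" is a list of rows, each a list of 3 entries, a list of its own where there are three numbers: the opening, from 0 (shut) to 1 (fully open), then the shift along the tool's x, y, z in cm, then the turn, a rotation vector about the tool's x, y, z in units of 6 degrees (1.0 is 6 degrees). In form: [[jaw, [x, y, z], [wx, wy, wz]], ...]. A call has 1 to 12 rows; each row is the pose to reach, as a shift and turn from the pose commanded when the call began, along the tool's axes at that moment; what a row does not reach only later rows make up. A row lasts 1/12 s, in which the tool goes at most 41.7 mm and 7.16 degrees, less where a joint would pass 70% of its speed; a pose out of reach is approached as far as the arm can. A call with a gripper value outside its range is refused whole. The fingers move at their own pace and stop on an object; "grip_force" is the grip in N (left out, the last holds). Time passes only in rows, so rows that repeat a pose let the fingers close. It gives the time, the measured TCP pose, the force, the opening and the grip force at its end, in the units of the state.
- robot.get_obs(): the state, without advancing time (a new reading comes with each control period).
- optics.grab_frame(name): name is "side" or "top" or "wrist"; returns the picture (420x560x3 uint8, red, green, blue); there is no depth.
- optics.camera_params(name): a dict with "fx", "fy", "cx", "cy" (pixels), "world_from_camera" (4x4, takes a point from camera to world coordinates); the wrist camera has in their place "hand_eye" (4x4, takes a point from camera to tool coordinates, whose origin is the TCP and whose axes are the flange's). Camera axes: x right, y down, z forward; pixel columns grow to the right and rows downward; lengths in mm; the calibration is good to about 2 mm. A picture is of the moment at which its call begins: read the wrist's pose just before it. camera_params takes no time and is no camera call.
- robot.sign_off(): hands the job in; it is judged then, once.
Trained networks look in the newest picture that a camera, given by its name, has taken for a name from the list of things; names that differ only in an ending like _2 or _b are one class to them, and where a whole thing is asked for, a point or a joint stands for the part that bears it (a point fixed in the world has none). Each returns a list of dicts, best first, with "p" (0 to 1); they miss things now and then, are a little off and sometimes report something else, mostly with a low value. They report only what shows in the picture. A call takes as long as a camera call. They do not tell look-alikes from the thing itself.
- nets.search_frame(target, camera): "location" ([x, y, z] in mm, in world coordinates, good to about 4 mm: the middle of the surface that is visible of it).
- nets.cut_out(target, camera): "pixels" (420x560 bool, what is visible of it).
The state is a dict: "clock": time; "q": joint angles; "dq": joint speeds; "joint_torque": joint torques, N m; "tcp_pos": TCP position; "ee_rot": TCP orientation; "ft_force": force on the tool from outside, world axes, zero at the start; "wrist_torque": the same for the moment, N m; "grip_width": finger opening in mm; "grasp_force": force on a finger pad.
Only numpy, scipy, OpenCV 4.12 (cv2) and the standard library are available. Lean on these libraries where they do the work, as an engineer would, in place of code of your own. Each camera call takes 0.05 s, during which the arm holds its last target. There are 200 camera calls.

## Working session

There is one attempt and no reset: what is moved stays moved. The work goes in short steps, Python scripts to look and compute and a tool call to move; the robot and the scene stay as the last step left them, time stands still between calls to the robot, and variables do not carry over. Pictures are saved under pics/ and viewed, at most 10 in all, crops included, and the job is handed in when it is done.

Besides the shell and the picture viewer there is one more tool, called after "Call:" by a JSON object that holds its "name" and its "arguments". servo_tool: Moves the arm, as the interface text tells. Its arguments: {"type":"object","properties":{"moves":{"type":"array"},"grip_force":{"type":"number"}},"required":["moves"]}

```bash
ls; mkdir -p pics; cat > h.py <<'E'
from station import robot, optics, nets
import numpy as np, cv2
def grab(n,f):
    im=optics.grab_frame(n); cv2.imwrite(f,cv2.cvtColor(im,cv2.COLOR_RGB2BGR)); return im
def cam(n):
    p=optics.camera_params(n)
    if 'hand_eye' in p:
        o=robot.get_obs(); T=np.eye(4); T[:3,:3]=o['ee_rot']; T[:3,3]=o['tcp_pos']; W=T@np.array(p['hand_eye'])
    else: W=np.array(p['world_from_camera'])
    return p,W
def ray(n,u,v):
    p,W=cam(n); d=W[:3,:3]@np.array([(u-p['cx'])/p['fx'],(v-p['cy'])/p['fy'],1]); return W[:3,3],d
def onz(n,u,v,z):
    c,d=ray(n,u,v); return c+d*(z-c[2])/d[2]
def proj(n,X):
    p,W=cam(n); x=np.linalg.inv(W)@np.append(X,1); return p['fx']*x[0]/x[2]+p['cx'],p['fy']*x[1]/x[2]+p['cy']
E
python3 - <<'E'
from h import *
np.set_printoptions(precision=1,suppress=True)
a=grab('top','pics/top.png'); 
for t in ['starter_box','cover','cover_handle','cover_hole','screwdriver','driver_handle','tool_block','reset_top']:
    r=nets.search_frame(t,'top'); print(t,[(np.array(x['location']),round(x['p'],2)) for x in r[:4]])
b=grab('side','pics/side.png')
for t in ['starter_box','cover','cover_handle','screwdriver','driver_handle','tool_block']:
    r=nets.search_frame(t,'side'); print(t,[(np.array(x['location']),round(x['p'],2)) for x in r[:4]])
for n in ('top','side'): print(cam(n))
E
```

```text
pics
starter_box [(array([452.7,  10.1, 100.2]), 0.6)]
cover [(array([374.2, 284.6, 102.1]), 0.8)]
cover_handle [(array([374. , 288.7, 104.5]), 0.69), (array([477.2, 163.2, 104.8]), 0.3)]
cover_hole [(array([374.4, 283.5, 102.9]), 0.84)]
screwdriver [(array([ 219.1, -257. ,  210.6]), 0.64)]
driver_handle [(array([ 517.8, -307.4,  298.2]), 0.52), (array([ 214.4, -258.2,  203.4]), 0.48)]
tool_block [(array([ 517.5, -306.9,  302. ]), 0.43)]
reset_top [(array([ 415.6, -177.3,  105.9]), 0.6), (array([474.3, -20.9, 120.5]), 0.52)]
starter_box [(array([446.1,   7.8, 111.8]), 0.77)]
cover [(array([375.1, 279.8, 105.9]), 0.89)]
cover_handle [(array([377.1, 275.7, 105.2]), 0.56), (array([ 514.8, -321.1,  280.9]), 0.23)]
screwdriver [(array([ 216.5, -270.2,  179.3]), 0.97), (array([ 518.3, -322.7,  279.7]), 0.64)]
driver_handle [(array([ 515. , -320.6,  277.5]), 0.92), (array([ 213.6, -276. ,  179.9]), 0.64)]
tool_block [(array([ 507.1, -326.7,  144.3]), 0.92), (array([ 408.9, -178.7,  109.7]), 0.7)]
({'fx': 383.8986899105889, 'fy': 383.8986899105889, 'cx': 283.7199539227515, 'cy': 208.46034944880844, 'world_from_camera': array([[   0. ,   -1. ,    0.1,  292.4],
       [  -1. ,   -0. ,    0. ,  -16.5],
       [  -0. ,   -0.1,   -1. , 1218. ],
       [   0. ,    0. ,    0. ,    1. ]])}, array([[   0. ,   -1. ,    0.1,  292.4],
       [  -1. ,   -0. ,    0. ,  -16.5],
       [  -0. ,   -0.1,   -1. , 1218. ],
       [   0. ,    0. ,    0. ,    1. ]]))
({'fx': 418.49517458638076, 'fy': 418.49517458638076, 'cx': 283.56918187627167, 'cy': 209.90333123715152, 'world_from_camera': array([[   1. ,   -0.1,    0.1,  257. ],
       [  -0.1,   -0.7,    0.7, -778.2],
       [   0. ,   -0.7,   -0.7,  882.2],
       [   0. ,    0. ,    0. ,    1. ]])}, array([[   1. ,   -0.1,    0.1,  257. ],
       [  -0.1,   -0.7,    0.7, -778.2],
       [   0. ,   -0.7,   -0.7,  882.2],
       [   0. ,    0. ,    0. ,    1. ]]))
```

```bash
python3 -c "
import cv2
for n in('top','side'):
    im=cv2.imread(f'pics/{n}.png');cv2.imwrite(f'pics/{n}2.png',cv2.resize(im,(800,600),interpolation=cv2.INTER_CUBIC))"
```

```text
(no output)
```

View pics/top2.png

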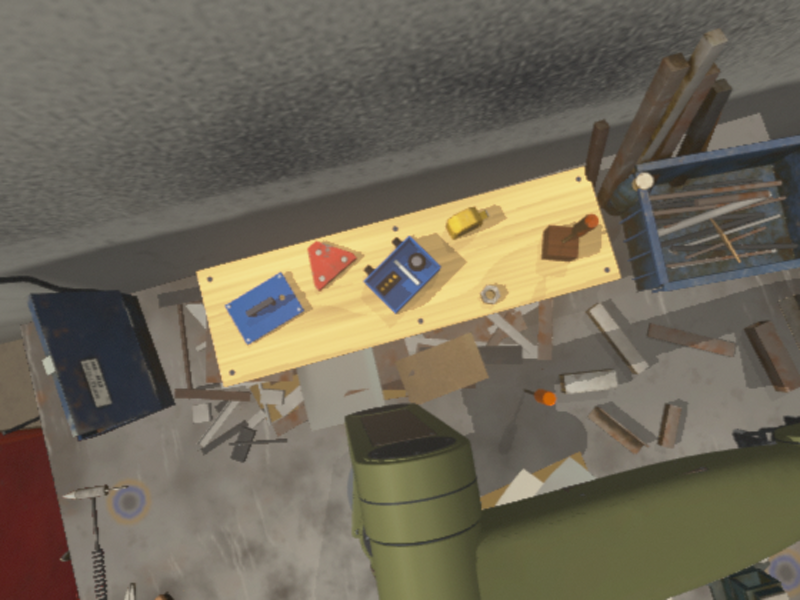

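View pics/side2.png

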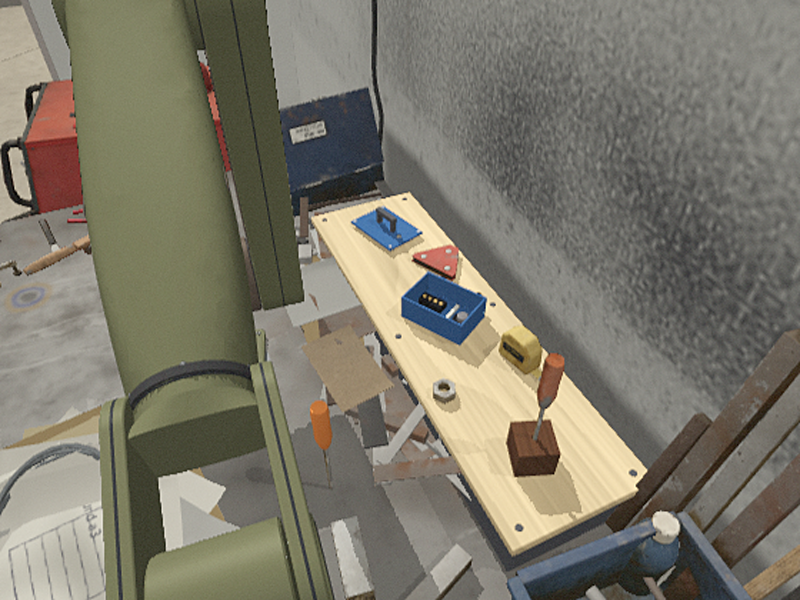

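The top view shows the cover at (265,307), its hole at about (283,297), and the box at (402,273) with the button at (418,261). The screwdriver is in the block at about (560,242), with its handle top at (590,222). The orange look-alike stands off the stand at (545,398).

```bash
cat >> h.py <<'E'
from scipy.spatial.transform import Rotation as R
np.set_printoptions(precision=2,suppress=True)
def down(yaw):  # tool z down, tool y at world angle yaw(deg)
    a=np.radians(yaw); y=np.array([np.cos(a),np.sin(a),0]); z=np.array([0,0,-1.]); return np.column_stack([np.cross(y,z),y,z])
def rel(p,Rt,o=None):
    o=o or robot.get_obs(); M=np.array(o['ee_rot'])
    d=M.T@(np.array(p)-np.array(o['tcp_pos']))/10
    w=R.from_matrix(M.T@Rt).as_rotvec(degrees=True)/6
    return d,w
E
python3 - <<'E'
from h import *
o=robot.get_obs(); print(o)
print(optics.camera_params('wrist'))
# cover & box outline by masks in top
grab('top','pics/t3.png')
for t,z in (('cover',103),('starter_box',140)):
    m=nets.cut_out(t,'top')[0]['pixels'].astype(np.uint8)
    c,_=cv2.findContours(m,0,2); c=max(c,key=cv2.contourArea); r=cv2.minAreaRect(c); b=cv2.boxPoints(r)
    P=np.array([onz('top',u,v,z) for u,v in b]); print(t,P,P.mean(0))
for n,u,v,z in (('btn',418,261,117),('hole',283,297,103),('handle',265,307,133)): print(n,onz('top',u*.7,v*.7,z))
for y in (30,-60,120): print(rel([374,284,330],down(y)))
E
```

```text
{'clock': 0.8, 'q': array([-79.1 ,   7.09,  94.55,   0.  ,  78.35,  -4.73]), 'dq': array([-0.11,  0.01,  0.  ,  0.05, -0.04,  0.02]), 'joint_torque': array([ -0.  , -42.35, -36.57,   0.  ,   0.  ,   0.  ]), 'tcp_pos': array([ 175.11, -625.97,  225.98]), 'ee_rot': array([[ 0.96,  0.27,  0.  ],
       [ 0.27, -0.96, -0.  ],
       [-0.  ,  0.  , -1.  ]]), 'ft_force': array([-0.76, -0.23, -0.22]), 'wrist_torque': array([-0.  , -0.04, -0.03]), 'grasp_force': 0.0, 'grip_width': 85.48300527725483}
{'fx': 370.9061847680229, 'fy': 370.9061847680229, 'cx': 279.2369811977596, 'cy': 202.98396698811257, 'hand_eye': array([[   0.  ,   -0.95,   -0.3 ,   75.26],
       [   1.  ,    0.  ,    0.  ,    1.5 ],
       [  -0.  ,   -0.3 ,    0.95, -148.18],
       [   0.  ,    0.  ,    0.  ,    1.  ]])}
cover [[379.46 369.21 103.  ]
 [453.02 254.8  103.  ]
 [373.51 203.19 103.  ]
 [300.91 317.02 103.  ]] [376.73 286.06 103.  ]
starter_box [[442.75  96.83 140.  ]
 [539.9    5.45 140.  ]
 [460.72 -75.81 140.  ]
 [364.96  15.48 140.  ]] [452.08  10.49 140.  ]
btn [477.35 -27.86 117.  ]
hole [399.34 246.82 103.  ]
handle [375.71 274.73 133.  ]
(array([ 43.67, -82.27, -10.41]), array([  0. ,   0. , -17.4]))
(array([ 43.67, -82.27, -10.41]), array([ 0. ,  0. , -2.4]))
(array([ 43.67, -82.27, -10.41]), array([ 0. , -0. , 27.6]))
```

```bash
python3 - <<'E'
from h import *
print(rel([480,-400,400],down(-35)))
E
```

```text
(array([ 35.45, -13.55, -17.4 ]), array([ 0.  ,  0.  , -6.56]))
```

Call:
{"name": "servo_tool", "arguments": {"moves": [[1, [0, 0, -4], [0, 0, -0.5]], [1, [0, 0, -8], [0, 0, -1]], [1, [3, -1, -11], [0, 0, -1.5]], [1, [7, -2.5, -13], [0, 0, -2]], [1, [11, -4, -15], [0, 0, -2.6]], [1, [15, -5.5, -17], [0, 0, -3.2]], [1, [19, -7, -17.4], [0, 0, -4]], [1, [23, -9, -17.4], [0, 0, -4.6]], [1, [27, -10.5, -17.4], [0, 0, -5.2]], [1, [31, -12, -17.4], [0, 0, -5.8]], [1, [35.4, -13.5, -17.4], [0, 0, -6.6]], [1, [35.4, -13.5, -17.4], [0, 0, -6.6]]]}}

```text
clock: 1.95
tcp_pos: [482.0, -398.1, 400.2]
ee_rot: [[0.566, 0.824, 0.001], [0.824, -0.566, 0.0], [0.001, 0.001, -1.0]]
ft_force: [0.1, -0.4, -0.3]
grip_width: 85.7
grasp_force: 0.0
```

```bash
python3 - <<'E'
from h import *
o=robot.get_obs(); print(o['tcp_pos'],o['ee_rot'],o['clock'],o['q'])
print(rel([590,-30,400],down(0))); print(rel([520,130,370],down(20)));print(rel([376,285,330],down(33)))
E
```

```text
[ 482.02 -398.07  400.22] [[ 0.57  0.82  0.  ]
 [ 0.82 -0.57  0.  ]
 [ 0.    0.   -1.  ]] 1.95 [-44.49   1.03  84.5    0.05  94.44 -10.01]
(array([ 36.45, -11.94,   0.04]), array([ 0.01, -0.01, -5.75]))
(array([ 45.68, -26.77,   3.04]), array([ 0.01, -0.  , -9.08]))
(array([ 50.3 , -47.42,   7.03]), array([  0.01,  -0.  , -11.25]))
```

```bash
python3 - <<'E'
from h import *
print(rel([455,55,400],down(0)))
E
```

```text
(array([ 35.82, -27.88,   0.03]), array([ 0.01, -0.01, -5.75]))
```

Call:
{"name": "servo_tool", "arguments": {"moves": [[1, [3, -2.3, 0], [0, 0, -0.5]], [1, [6, -4.7, 0], [0, 0, -1]], [1, [9, -7, 0], [0, 0, -1.5]], [1, [12, -9.3, 0], [0, 0, -2]], [1, [15, -11.7, 0], [0, 0, -2.5]], [1, [18, -14, 0], [0, 0, -3]], [1, [21, -16.3, 0], [0, 0, -3.5]], [1, [24, -18.7, 0], [0, 0, -4]], [1, [27, -21, 0], [0, 0, -4.5]], [1, [30, -23.3, 0], [0, 0, -5]], [1, [33, -25.7, 0], [0, 0, -5.4]], [1, [35.8, -27.9, 0], [0, 0, -5.8]]]}}

```text
clock: 2.95
tcp_pos: [453.9, 54.6, 400.3]
ee_rot: [[-0.003, 1.0, 0.001], [1.0, 0.003, 0.0], [0.0, 0.001, -1.0]]
ft_force: [1.0, 0.1, 0.1]
grip_width: 85.6
grasp_force: 0.0
```

```bash
cat >> h.py <<'E'
E
python3 - <<'E'
from h import *
o=robot.get_obs(); print(o['tcp_pos'],o['dq'].round(1),o['q'])
im=grab('wrist','pics/w1.png')
for t in ['starter_box','reset_top']:
    r=nets.search_frame(t,'wrist'); print(t,[(np.array(x['location']),round(x['p'],2)) for x in r[:4]])
m=nets.cut_out('starter_box','wrist')[0]['pixels'].astype(np.uint8); np.save('m.npy',m)
c,_=cv2.findContours(m,0,2); c=max(c,key=cv2.contourArea); r=cv2.minAreaRect(c); print(cv2.boxPoints(r))
P=np.array([onz('wrist',u,v,140) for u,v in cv2.boxPoints(r)]); print(P,P.mean(0))
cv2.imwrite('pics/w1b.png',cv2.resize(cv2.imread('pics/w1.png'),(800,600)))
E
```

```text
[453.95  54.56 400.32] [53.4  1.9 -1.1 -0.2 -0.8 24.4] [  0.11 -20.69 103.49   0.01  97.14  -0.04]
starter_box [(array([451.4,   4.7, 106.3]), 0.91)]
reset_top [(array([474.3, -19.8, 119. ]), 0.83), (array([376. , 215. , 103.6]), 0.27)]
[[203.08 188.32]
 [270.57 117.37]
 [352.75 195.54]
 [285.26 266.49]]
[[367.45  17.06 140.  ]
 [444.62  96.32 140.  ]
 [538.56   9.   140.  ]
 [461.9  -81.37 140.  ]] [453.13  10.25 140.  ]
```

View pics/w1b.png

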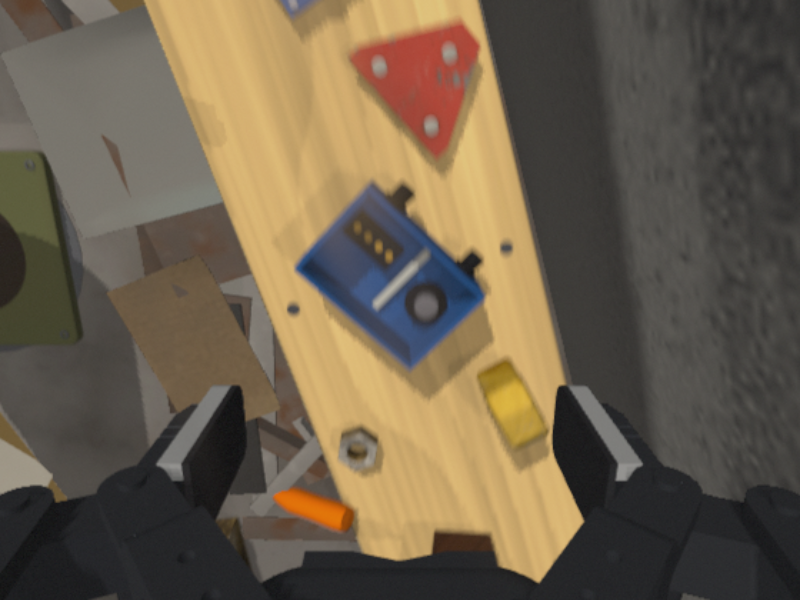

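The box rim corners are at about (372,183), (297,267), (410,368) and (484,293), with the button at (427,303). The frame is blurred because the arm was still moving, so I'll let it settle and fit silhouettes.

Call:
{"name": "servo_tool", "arguments": {"moves": [[1, [0, 0, 0], [0, 0, 0]], [1, [0, 0, 0], [0, 0, 0]], [1, [0, 0, 0], [0, 0, 0]], [1, [0, 0, 0], [0, 0, 0]]]}}

```text
clock: 3.48
tcp_pos: [454.8, 51.6, 399.9]
ee_rot: [[0.002, 1.0, -0.0], [1.0, -0.002, -0.0], [-0.0, -0.0, -1.0]]
ft_force: [-0.0, 0.0, -0.6]
grip_width: 85.5
grasp_force: 0.0
```

```bash
cat >> h.py <<'E'
from scipy.optimize import minimize
def blue(im,near=None,rad=75):
    h=cv2.cvtColor(im,cv2.COLOR_RGB2HSV); m=((h[...,0]>100)&(h[...,0]<125)&(h[...,1]>110)&(h[...,2]>35)).astype(np.uint8)
    if near is not None:
        k=np.zeros_like(m); cv2.circle(k,(int(near[0]),int(near[1])),rad,1,-1); m&=k
    n,l,s,_=cv2.connectedComponentsWithStats(m); m=(l==1+np.argmax(s[1:,4])).astype(np.uint8)
    m=cv2.morphologyEx(m,cv2.MORPH_OPEN,np.ones((3,3)))
    c,_=cv2.findContours(m,0,2); c=max(c,key=cv2.contourArea); out=np.zeros_like(m); cv2.drawContours(out,[cv2.convexHull(c)],-1,1,-1); return out
def sil(n,x,size,z0,z1,S=4):
    a=np.radians(x[2]); A=np.array([[np.cos(a),-np.sin(a)],[np.sin(a),np.cos(a)]])
    p,W=n if isinstance(n,tuple) else cam(n); Wi=np.linalg.inv(W); pts=[]
    for z in (z0,z1):
        for sx,sy in ((1,1),(1,-1),(-1,-1),(-1,1)):
            q=Wi@np.r_[A@np.array([sx*size[0]/2,sy*size[1]/2])+x[:2],z,1]; pts.append([p['fx']*q[0]/q[2]+p['cx'],p['fy']*q[1]/q[2]+p['cy']])
    return cv2.convexHull(np.array(pts,np.float32))[:,0]
def fit(n,m,x0,size,z0,z1):
    C=cam(n); c,_=cv2.findContours(m,0,2); ct=max(c,key=cv2.contourArea)
    tgt=cv2.convexHull(ct).astype(np.float32)[:,0]
    K=4; big=cv2.resize(m,None,fx=K,fy=K,interpolation=cv2.INTER_LINEAR)
    def cost(x):
        P=sil(C,x,size,z0,z1); k=np.zeros_like(big); cv2.fillPoly(k,[np.round((P+.5)*K*16).astype(np.int32)],1,cv2.LINE_8,4); return (k!=big).sum()/K**2
    b=None
    for d in (0,-8,8):
        x=np.array(x0,float)+[0,0,d]
        r=minimize(cost,x,method='Nelder-Mead',options=dict(initial_simplex=np.array([x,x+[8,0,0],x+[0,8,0],x+[0,0,5]]),xatol=.05,fatol=.2))
        if b is None or r.fun<b.fun:b=r
    return b.x,b.fun,m.sum()
BOX=((90,130),90,140); COV=((94,134),98,103)
E
python3 - <<'E'
from h import *
o=robot.get_obs(); print(o['tcp_pos'],o['dq'].round(1))
for n in('wrist','top','side'):
    im=grab(n,f'pics/s_{n}.png')
    print(n,'box',fit(n,blue(im,proj(n,[452,8,120]),80 if n=='wrist' else 50),[452,8,42],*BOX))
    if n!='wrist': print(n,'cov',fit(n,blue(im,proj(n,[376,286,103]),55),[376,286,33],*COV))
print(rel([351,323,400],down(33)))
E
```

```text
[454.77  51.59 399.86] [ 0.3  0.1 -0.1 -0.   0.   0.1]
wrist box (array([482.41, -20.47,  27.85]), np.float64(4705.3125), np.uint64(4008))
top box (array([387.7 ,  -9.56,  58.98]), np.float64(1375.5), np.uint64(118))
top cov (array([375.87, 289.2 ,  34.01]), np.float64(435.4375), np.uint64(1069))
side box (array([448.4 ,   6.49,  45.82]), np.float64(85.1875), np.uint64(1895))
side cov (array([376.02, 288.27,  32.68]), np.float64(134.125), np.uint64(701))
(array([ 27.09, -10.39,  -0.01]), array([-0.  , -0.  , -5.51]))
```

```bash
cat >> h.py <<'E'
def blue(im,near,rad):
    h=cv2.cvtColor(im,cv2.COLOR_RGB2HSV); m=((h[...,0]>98)&(h[...,0]<130)&(h[...,1]>90)).astype(np.uint8)
    k=np.zeros_like(m); cv2.circle(k,(int(near[0]),int(near[1])),rad,1,-1); m&=k
    m=cv2.morphologyEx(m,cv2.MORPH_CLOSE,np.ones((9,9))); m=cv2.morphologyEx(m,cv2.MORPH_OPEN,np.ones((3,3)))
    n,l,s,_=cv2.connectedComponentsWithStats(m); m=(l==1+np.argmax(s[1:,4])).astype(np.uint8)
    c,_=cv2.findContours(m,0,2); c=max(c,key=cv2.contourArea); out=np.zeros_like(m); cv2.drawContours(out,[cv2.convexHull(c)],-1,1,-1); return out
E
python3 - <<'E'
from h import *
for n in('wrist','top'):
    im=cv2.imread(f'pics/s_{n}.png')[...,::-1]; im=np.ascontiguousarray(im)
    r=80 if n=='wrist' else 40
    m=blue(im,proj(n,[452,8,120]),r); x,f,a=fit(n,m,[452,8,42],*BOX); print(n,x,f,a)
    v=im[...,::-1].copy(); c,_=cv2.findContours(m,0,2); cv2.drawContours(v,c,-1,(0,255,0),1); cv2.polylines(v,[sil(n,x,*BOX).astype(int)],1,(0,0,255),1)
    u,w=map(int,proj(n,[452,8,120])); cv2.imwrite(f'pics/f_{n}.png',cv2.resize(v[w-90:w+90,u-100:u+100],(600,540)))
E
```

```text
wrist [446.47   3.97  47.16] 1236.375 7937
top [449.17  -6.08  59.57] 813.9375 702
```

View pics/f_wrist.png

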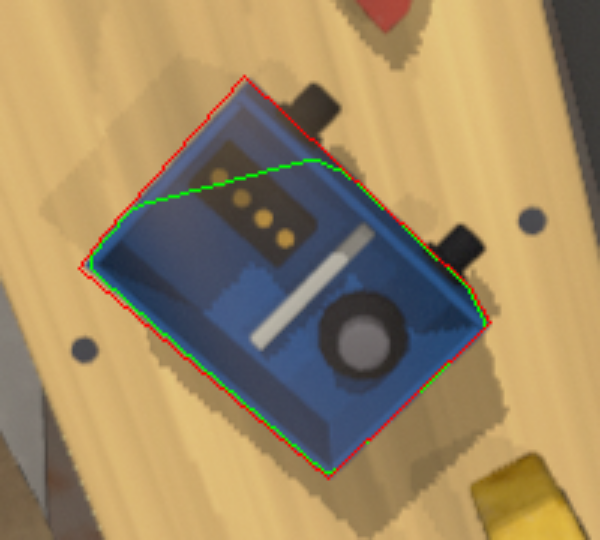

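Call:
{"name": "servo_tool", "arguments": {"moves": [[1, [4, -1.5, 0], [0, 0, -0.8]], [1, [8, -3, 0], [0, 0, -1.6]], [1, [12, -4.5, 0], [0, 0, -2.4]], [1, [16, -6, 0], [0, 0, -3.2]], [1, [20, -7.5, 0], [0, 0, -4]], [1, [24, -9, 0], [0, 0, -4.8]], [1, [27, -10.4, 0], [0, 0, -5.5]], [1, [27, -10.4, 0], [0, 0, -5.5]], [1, [27, -10.4, 0], [0, 0, -5.5]], [1, [27, -10.4, 0], [0, 0, -5.5]], [1, [27, -10.4, 0], [0, 0, -5.5]]]}}

```text
clock: 4.55
tcp_pos: [351.0, 321.7, 400.0]
ee_rot: [[-0.543, 0.839, 0.0], [0.839, 0.543, -0.0], [-0.0, 0.0, -1.0]]
ft_force: [-0.2, -0.7, 0.5]
grip_width: 85.1
grasp_force: 0.0
```

```bash
python3 - <<'E'
from h import *
o=robot.get_obs(); print(o['tcp_pos'],o['dq'].round(1))
n='wrist'; im=grab(n,'pics/c1.png')
m=blue(im,proj(n,[376,286,103]),120); x,f,a=fit(n,m,[376,288,33],*COV); print(x,f,a)
r=nets.search_frame('cover_handle','wrist'); print([(np.array(q['location']),round(q['p'],2)) for q in r[:3]])
r=nets.search_frame('cover_hole','wrist'); print([(np.array(q['location']),round(q['p'],2)) for q in r[:3]])
v=im[...,::-1].copy(); c,_=cv2.findContours(m,0,2); cv2.drawContours(v,c,-1,(0,255,0),1); cv2.polylines(v,[sil(n,x,*COV).astype(int)],1,(0,0,255),1)
a=np.radians(x[2]); ya=np.array([-np.sin(a),np.cos(a)]);
for s in(-30,0,30): cv2.circle(v,tuple(int(t) for t in proj(n,[*(x[:2]+s*ya),139])),2,(0,255,255),-1)
cv2.circle(v,tuple(int(t) for t in proj(n,[*(x[:2]-42*ya),103])),2,(255,0,255),-1)
u,w=map(int,proj(n,[376,286,120])); cv2.imwrite('pics/f_c.png',cv2.resize(v[max(0,w-100):w+100,u-120:u+120],(720,600)))
E
```

```text
[351.04 321.72 399.99] [-0.8 -0.1  0.   0.1  0.  -0.1]
[375.84 284.99  32.66] 570.9375 7448
[(array([373. , 291.4, 103.7]), 0.92)]
[(array([374.2, 290.6, 106.1]), 0.88)]
```

View pics/f_c.png

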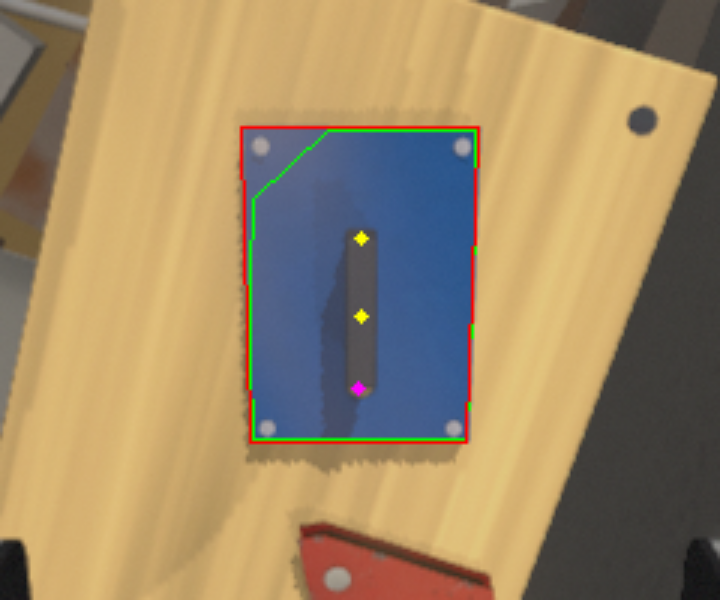

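The red fit matches the cover, whose hole is at the lower (magenta) end. The box fit in the wrist view also matches, though the green mask lost the pale corners. I'll loosen the threshold and refit.

```bash
sed -i 's/(h\[...,0\]>98)&(h\[...,0\]<130)&(h\[...,1\]>90)/(h[...,0]>95)\&(h[...,0]<135)\&(h[...,1]>45)/' h.py
python3 - <<'E'
import h; from h import *
n='wrist'; im=np.ascontiguousarray(cv2.imread('pics/c1.png')[...,::-1])
print(fit(n,blue(im,proj(n,[376,286,103]),120),[376,286,33],*COV))
p=optics.camera_params('wrist')
T=np.eye(4); T[:3,:3]=down(0); T[:3,3]=[454.77,51.59,399.86]; h.cam=lambda n:(p,T@np.array(p['hand_eye']))
im=np.ascontiguousarray(cv2.imread('pics/s_wrist.png')[...,::-1])
print(fit(n,blue(im,proj(n,[452,8,120]),90),[452,8,46],*BOX))
E
python3 - <<'E'
from h import *
# view box at yaw46 with tool-frame offset as for cover view: offset in cover frame
o=robot.get_obs(); R1=down(33); off=R1.T@(np.array([376,286,133])-o['tcp_pos']); R2=down(46.5)
t=np.array([448,6,175])-R2@off; print(t); print(rel(t,R2))
E
```

```text
(array([375.51, 285.08,  32.45]), np.float64(152.9375), np.uint64(7891))
(array([445.82,   4.18,  46.74]), np.float64(274.1875), np.uint64(8907))
[415.57  34.76 442.05]
(array([-27.58, -10.16,  -4.2 ]), array([ 0.  ,  0.  , -2.27]))
```

Call:
{"name": "servo_tool", "arguments": {"moves": [[1, [-4, -1.5, -0.6], [0, 0, -0.3]], [1, [-8, -3, -1.2], [0, 0, -0.6]], [1, [-12, -4.5, -1.8], [0, 0, -1]], [1, [-16, -6, -2.4], [0, 0, -1.4]], [1, [-20, -7.5, -3], [0, 0, -1.8]], [1, [-24, -9, -3.6], [0, 0, -2]], [1, [-27.6, -10.2, -4.2], [0, 0, -2.3]], [1, [-27.6, -10.2, -4.2], [0, 0, -2.3]], [1, [-27.6, -10.2, -4.2], [0, 0, -2.3]], [1, [-27.6, -10.2, -4.2], [0, 0, -2.3]], [1, [-27.6, -10.2, -4.2], [0, 0, -2.3]]]}}

```text
clock: 5.62
tcp_pos: [415.1, 36.3, 441.7]
ee_rot: [[-0.73, 0.684, -0.0], [0.684, 0.73, 0.0], [0.001, 0.0, -1.0]]
ft_force: [0.4, 0.6, 0.0]
grip_width: 85.6
grasp_force: 0.0
```

```bash
python3 - <<'E'
from h import *
o=robot.get_obs(); print(o['tcp_pos'],o['dq'].round(1),o['q'])
n='wrist'; im=grab(n,'pics/b2.png')
m=blue(im,proj(n,[446,4,130]),110); x,f,a=fit(n,m,[446,4,46.5],*BOX); print(x,f,a)
# button: circle dark ring
r=nets.search_frame('reset_top','wrist'); print([(np.array(q['location']),round(q['p'],2)) for q in r[:3]])
a=np.radians(x[2]); ya=np.array([-np.sin(a),np.cos(a)]); print('pred btn',x[:2]-42*ya)
v=im[...,::-1].copy(); c,_=cv2.findContours(m,0,2); cv2.drawContours(v,c,-1,(0,255,0),1); cv2.polylines(v,[sil(n,x,*BOX).astype(int)],1,(0,0,255),1)
cv2.circle(v,tuple(int(t) for t in proj(n,[*(x[:2]-42*ya),117])),2,(255,0,255),-1)
u,w=map(int,proj(n,[446,4,120])); cv2.imwrite('pics/f_b.png',cv2.resize(v[max(0,w-100):w+100,u-120:u+120],(720,600)))
print(rel([375.5,286,400],down(32.5))); print(rel([375.5,286,131],down(32.5)))
E
```

```text
[415.15  36.28 441.69] [ 1.4 -0.   0.1 -0.1  0.  -0.2] [ -2.41 -25.46 102.99   0.03 102.48 -49.27]
[447.32   4.08  46.4 ] 160.4375 7488
[(array([474.2, -21. , 116.5]), 0.64)]
pred btn [477.73 -24.88]
(array([19.9 , 15.51,  4.18]), array([-0.  , -0.  ,  2.41]))
(array([19.89, 15.51, 31.08]), array([-0.  , -0.  ,  2.41]))
```

View pics/f_b.png

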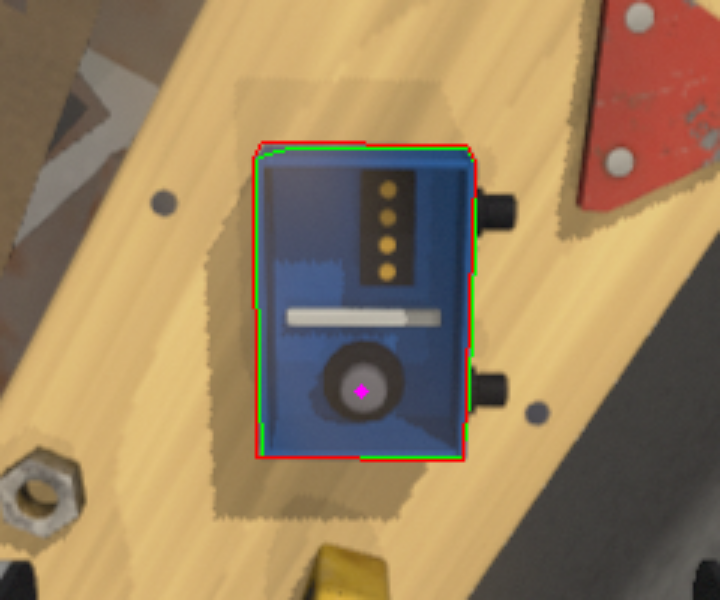

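The box fit is tight, and the predicted button (magenta) lies on the real button. The glands are on the +x side as expected. Now I'll grip the cover handle.

Call:
{"name": "servo_tool", "arguments": {"moves": [[1, [3.3, 2.6, 0.7], [0, 0, 0.4]], [1, [6.6, 5.2, 1.4], [0, 0, 0.8]], [1, [10, 7.8, 2.8], [0, 0, 1.2]], [1, [13.3, 10.3, 5], [0, 0, 1.6]], [1, [16.6, 12.9, 8], [0, 0, 2]], [1, [19.8, 15.6, 11], [0, 0, 2.3]], [1, [19.8, 15.6, 15], [0, 0, 2.3]], [1, [19.8, 15.6, 18], [0, 0, 2.3]], [1, [19.8, 15.6, 21], [0, 0, 2.3]], [1, [19.8, 15.6, 22], [0, 0, 2.3]], [1, [19.8, 15.6, 22], [0, 0, 2.3]], [1, [19.8, 15.6, 22], [0, 0, 2.3]]]}}

```text
clock: 6.72
tcp_pos: [377.7, 285.5, 223.1]
ee_rot: [[-0.546, 0.838, 0.001], [0.838, 0.546, 0.0], [-0.0, 0.001, -1.0]]
ft_force: [0.1, 0.2, -0.3]
grip_width: 85.5
grasp_force: 0.0
```

```bash
python3 - <<'E'
from h import *
o=robot.get_obs(); print(o['tcp_pos'],o['dq'].round(1))
n='wrist'; im=grab(n,'pics/c2.png')
print(fit(n,blue(im,proj(n,[376,286,103]),200),[376,286,32.5],*COV))
r=nets.search_frame('cover_handle','wrist'); print([(np.array(q['location']),round(q['p'],2)) for q in r[:3]])
print(rel([375.5,285.1,131],down(32.5)))
E
```

```text
[377.71 285.47 223.14] [-0.9 -1.3 -3.1 -0.  -0.2 -0.1]
(array([377.01, 285.51,  32.84]), np.float64(196.1875), np.uint64(21867))
[(array([370.2, 292.9, 101.2]), 0.95)]
(array([ 0.15, -0.39,  9.45]), array([0.05, 0.  , 0.09]))
```

Call:
{"name": "servo_tool", "arguments": {"moves": [[1, [0, -0.1, 3.5], [0, 0, 0]], [1, [0, -0.1, 6.5], [0, 0, 0]], [1, [0, -0.1, 8.5], [0, 0, 0]], [1, [0, -0.1, 9.2], [0, 0, 0]], [1, [0, -0.1, 9.2], [0, 0, 0]], [1, [0, -0.1, 9.2], [0, 0, 0]], [1, [0, -0.1, 9.2], [0, 0, 0]]]}}

```text
clock: 7.4
tcp_pos: [378.7, 285.2, 132.9]
ee_rot: [[-0.545, 0.839, 0.004], [0.839, 0.545, 0.003], [-0.0, 0.005, -1.0]]
ft_force: [-0.8, 0.3, 0.6]
grip_width: 85.2
grasp_force: 0.0
```

Call:
{"name": "servo_tool", "arguments": {"moves": [[0, [0, 0, 0], [0, 0, 0]], [0, [0, 0, 0], [0, 0, 0]], [0, [0, 0, 0], [0, 0, 0]], [0, [0, 0, 0], [0, 0, 0]], [0, [0, 0, 0], [0, 0, 0]], [0, [0, 0, 0], [0, 0, 0]], [0, [0, 0, 0], [0, 0, 0]], [0, [0, 0, 0], [0, 0, 0]], [0, [0, 0, 0], [0, 0, 0]], [0, [0, 0, 0], [0, 0, 0]]], "grip_force": 50}}

```text
clock: 8.23
tcp_pos: [377.0, 284.4, 130.2]
ee_rot: [[-0.545, 0.838, 0.0], [0.838, 0.545, 0.0], [0.0, 0.0, -1.0]]
ft_force: [0.1, 0.6, 1.4]
grip_width: 9.8
grasp_force: 48.8
```

Call:
{"name": "servo_tool", "arguments": {"moves": [[0, [0, 0, -2], [0, 0, 0]], [0, [0, 0, -5], [0, 0, 0]], [0, [0, 0, -8], [0, 0, 0]], [0, [0, 0, -11], [0, 0, 0]], [0, [0, 0, -13], [0, 0, 0]], [0, [0, 0, -13], [0, 0, 0]], [0, [0, 0, -13], [0, 0, 0]], [0, [0, 0, -13], [0, 0, 0]]]}}

```text
clock: 8.9
tcp_pos: [375.8, 283.6, 257.2]
ee_rot: [[-0.545, 0.838, -0.004], [0.838, 0.545, -0.002], [0.0, -0.004, -1.0]]
ft_force: [0.5, -0.4, -3.3]
grip_width: 9.5
grasp_force: 49.0
```

```bash
python3 - <<'E'
from h import *
o=robot.get_obs(); t=o['tcp_pos']; print(t,o['dq'].round(1),o['ft_force'],o['wrist_torque'],o['grip_width'],o['grasp_force'])
n='wrist'; im=grab(n,'pics/c3.png'); ty=np.degrees(np.arctan2(o['ee_rot'][1,1],o['ee_rot'][0,1]))
dz=t[2]-130.2
m=blue(im,proj(n,[*t[:2],t[2]-28]),260); x,f,a=fit(n,m,[377,285.3,32.5],COV[0],98+dz,103+dz); print(ty,x,f,a)
v=im[...,::-1].copy(); c,_=cv2.findContours(m,0,2); cv2.drawContours(v,c,-1,(0,255,0),1); cv2.polylines(v,[sil(n,x,COV[0],98+dz,103+dz).astype(int)],1,(0,0,255),1)
cv2.imwrite('pics/f_c3.png',v)
print(rel([447.3,4.1,260],down(46.4)))
E
```

```text
[375.84 283.64 257.17] [0.  0.6 1.  0.  0.3 0. ] [ 0.51 -0.42 -3.3 ] [0.   0.02 0.02] 9.513198053537453 48.99901807308197
33.0308780199493 [373.12 284.11  33.07] 4869.3125 41489
(array([-27.33,  -9.23,  -0.29]), array([-0.05, -0.01, -2.23]))
```

View pics/f_c3.png

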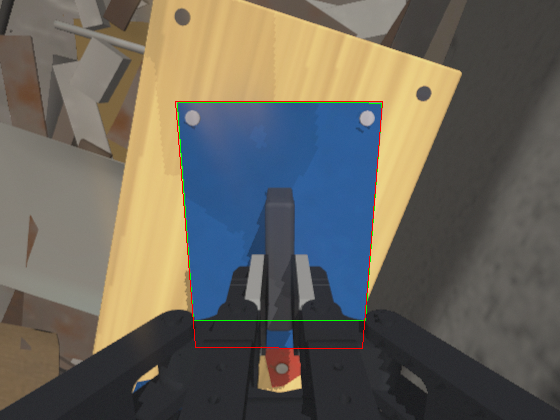

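The cover hangs level in the jaws, with the far edge and both sides fitted. The near edge is hidden by the gripper. I'll recheck the in-hand offset now that the arm has settled.

```bash
python3 - <<'E'
from h import *
np.set_printoptions(precision=4,suppress=True)
print(optics.camera_params('wrist')['hand_eye'])
n='wrist'
for i in range(2):
    o=robot.get_obs(); t=o['tcp_pos']; print(t,o['ee_rot'][:,1]); im=grab(n,'pics/c4.png')
    dz=t[2]-130.2
    m=blue(im,proj(n,[*t[:2],t[2]-28]),260)
    p,W=cam(n); M=np.array(o['ee_rot']); 
    # edges at rows: left/right at 130 and 250 ; top row
    for r in (130,180,230,280):
        c=np.where(m[r])[0]; L,Rr=[M.T@(onz(n,u,r+.5,t[2]-27.2)-t) for u in (c[0],c[-1]+1)]; print(r,c[0],c[-1],L,Rr)
    c=np.where(m[:,280])[0][0]; print(M.T@(onz(n,280,c,t[2]-27.2)-t))
print(o['clock'])
E
```

```text
[[   0.0008   -0.9539   -0.3003   75.6614]
 [   1.        0.0004    0.0012   -1.7918]
 [  -0.001    -0.3003    0.9539 -148.1674]
 [   0.        0.        0.        1.    ]]
[375.6471 283.5402 256.7263] [ 0.8384  0.5451 -0.0051]
130 179 380 [ 55.8755 -48.4414  27.462 ] [55.9897 45.9079 26.9786]
180 183 376 [ 31.8244 -48.4254  27.4561] [31.9931 45.957  26.9726]
230 186 372 [  5.684  -48.9169  27.4524] [ 5.9131 46.0103 26.966 ]
280 190 368 [-22.8279 -48.9211  27.4455] [-22.5338  46.0685  26.9589]
[68.7866 -1.2308 27.2232]
[375.6777 283.5568 256.7515] [ 0.8384  0.5451 -0.0052]
130 179 380 [ 55.8324 -48.3546  27.4664] [55.944  46.1594 26.9756]
180 183 376 [ 31.7425 -48.3382  27.4599] [31.9016 46.2098 26.9689]
230 186 372 [  5.5595 -48.83    27.4555] [ 5.7713 46.2645 26.9616]
280 190 368 [-22.9995 -48.8337  27.4479] [-22.731   46.3241  26.9537]
[68.7647 -1.0689 27.2243]
9.0
```

```bash
for i in 1 2; do python3 - <<'E'
from h import *
for n in('wrist','top'):
    A=np.array([np.array(optics.camera_params(n).get('hand_eye',optics.camera_params(n).get('world_from_camera')))[:3,3] for i in range(6)]); print(A)
E
done
```

```text
[[  75.66   -1.79 -148.17]
 [  75.66   -1.79 -148.17]
 [  75.66   -1.79 -148.17]
 [  75.66   -1.79 -148.17]
 [  75.66   -1.79 -148.17]
 [  75.66   -1.79 -148.17]]
[[ 292.42  -16.52 1217.98]
 [ 292.42  -16.52 1217.98]
 [ 292.42  -16.52 1217.98]
 [ 292.42  -16.52 1217.98]
 [ 292.42  -16.52 1217.98]
 [ 292.42  -16.52 1217.98]]
[[  75.66   -1.79 -148.17]
 [  75.66   -1.79 -148.17]
 [  75.66   -1.79 -148.17]
 [  75.66   -1.79 -148.17]
 [  75.66   -1.79 -148.17]
 [  75.66   -1.79 -148.17]]
[[ 292.42  -16.52 1217.98]
 [ 292.42  -16.52 1217.98]
 [ 292.42  -16.52 1217.98]
 [ 292.42  -16.52 1217.98]
 [ 292.42  -16.52 1217.98]
 [ 292.42  -16.52 1217.98]]
```

The hand-eye calibration has changed slightly since the first reading, but within its stated 2 mm. The matched views put the target at about (448.2, 3.3), yaw 46.6.

```bash
python3 - <<'E'
from h import *
print(rel([448.2,3.3,230],down(46.6)))
E
```

```text
(array([-27.45,  -9.2 ,   2.75]), array([-0.04, -0.01, -2.26]))
```

Call:
{"name": "servo_tool", "arguments": {"moves": [[0, [-2, -0.7, 0], [0, 0, -0.1]], [0, [-5, -1.7, 0], [0, 0, -0.4]], [0, [-8.5, -2.8, 0], [0, 0, -0.7]], [0, [-12, -4, 0], [0, 0, -1]], [0, [-15.5, -5.2, 0], [0, 0, -1.3]], [0, [-19, -6.4, 0.5], [0, 0, -1.6]], [0, [-22.5, -7.5, 1], [0, 0, -1.9]], [0, [-25.5, -8.6, 2], [0, 0, -2.1]], [0, [-27.4, -9.2, 2.7], [0, 0, -2.26]], [0, [-27.4, -9.2, 2.7], [0, 0, -2.26]], [0, [-27.4, -9.2, 2.7], [0, 0, -2.26]], [0, [-27.4, -9.2, 2.7], [0, 0, -2.26]]]}}

```text
clock: 10.05
tcp_pos: [448.7, 4.7, 232.1]
ee_rot: [[-0.726, 0.687, -0.002], [0.687, 0.726, 0.001], [0.002, -0.001, -1.0]]
ft_force: [-0.4, 0.1, -2.5]
grip_width: 9.7
grasp_force: 49.1
```

```bash
python3 - <<'E'
from h import *
for i in range(3):
    o=robot.get_obs(); print(o['tcp_pos'],o['ee_rot'][:,1],o['dq'].round(1),o['ft_force'],o['grip_width']); grab('side',f'pics/sd{i}.png')
print(rel([448.2,3.3,182],down(46.6)))
E
```

```text
[448.65   4.75 232.09] [ 0.69  0.73 -0.  ] [ 1.2 -0.7 -0.6 -0.1  0.1 -0. ] [-0.44  0.06 -2.54] 9.741146280837121
[448.87   5.08 232.57] [ 0.69  0.73 -0.  ] [ 0.8 -0.4 -0.5 -0.1 -0.1 -0.2] [-0.02  0.2  -3.05] 9.656525294549589
[448.99   5.26 232.9 ] [0.69 0.73 0.  ] [ 0.4 -0.3 -0.4 -0.1  0.  -0.1] [ 0.61  0.53 -2.14] 9.319704097763578
(array([-0.07, -0.21,  5.11]), array([0.  , 0.  , 0.01]))
```

Call:
{"name": "servo_tool", "arguments": {"moves": [[0, [-0.1, -0.2, 2], [0, 0, 0]], [0, [-0.1, -0.2, 4], [0, 0, 0]], [0, [-0.1, -0.2, 5], [0, 0, 0]], [0, [-0.1, -0.2, 5], [0, 0, 0]], [0, [-0.1, -0.2, 5], [0, 0, 0]], [0, [-0.1, -0.2, 5], [0, 0, 0]], [0, [-0.1, -0.2, 5], [0, 0, 0]]]}}

```text
clock: 10.78
tcp_pos: [449.4, 2.3, 184.6]
ee_rot: [[-0.727, 0.687, 0.003], [0.687, 0.727, -0.0], [-0.002, 0.002, -1.0]]
ft_force: [-0.1, 0.3, -2.8]
grip_width: 9.6
grasp_force: 49.1
```

```bash
python3 - <<'E'
from h import *
for i in range(2):
    o=robot.get_obs(); print(o['tcp_pos'],o['ee_rot'][:,1],o['dq'].round(1),o['ft_force'])
    im=grab('wrist','pics/p1.png')
grab('side','pics/p1s.png')
print(rel([448.2,3.3,172],down(46.6)))
v=cv2.imread('pics/p1.png'); s=cv2.imread('pics/p1s.png'); u,w=map(int,proj('side',[448,4,130]))
s=cv2.resize(s[w-60:w+60,u-80:u+80],(560,420),interpolation=cv2.INTER_CUBIC); cv2.imwrite('pics/p1m.png',cv2.resize(np.hstack([v,s]),(800,300)))
E
```

```text
[449.39   2.33 184.58] [0.69 0.73 0.  ] [-0.1 -0.1  0.1  0.1 -0.1  0. ] [-0.13  0.32 -2.81]
[449.32   2.27 184.45] [0.69 0.73 0.  ] [-0.1  0.1  0.2 -0.1 -0.2 -0. ] [ 0.32 -0.41 -2.26]
(array([0.14, 0.02, 1.2 ]), array([ 0.01,  0.01, -0.  ]))
```

View pics/p1m.png

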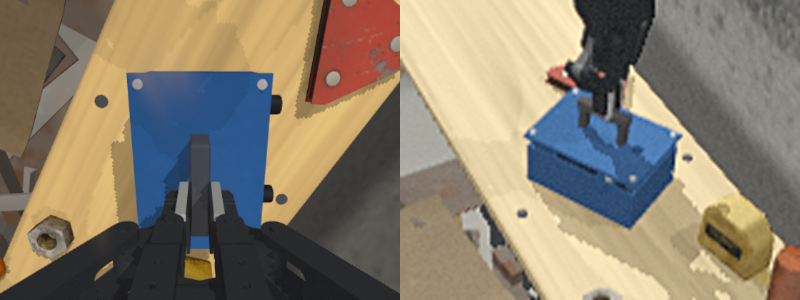

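The wrist and side views show the cover aligned just above the box, right way round with the glands on the +x side. I'll lower it now.

Call:
{"name": "servo_tool", "arguments": {"moves": [[0, [0.1, 0, 0], [0, 0, 0]], [0, [0.1, 0, 0.2], [0, 0, 0]], [0, [0.1, 0, 0.4], [0, 0, 0]], [0, [0.1, 0, 0.5], [0, 0, 0]], [0, [0.1, 0, 0.7], [0, 0, 0]], [0, [0.1, 0, 0.8], [0, 0, 0]], [0, [0.1, 0, 0.8], [0, 0, 0]], [0, [0.1, 0, 0.8], [0, 0, 0]]]}}

```text
clock: 11.6
tcp_pos: [447.7, 3.0, 174.8]
ee_rot: [[-0.726, 0.687, -0.0], [0.687, 0.726, 0.0], [0.0, -0.0, -1.0]]
ft_force: [-0.8, -1.0, -3.1]
grip_width: 9.7
grasp_force: 49.1
```

Call:
{"name": "servo_tool", "arguments": {"moves": [[0, [0, 0, 0.1], [0, 0, 0]], [0, [0, 0, 0.2], [0, 0, 0]], [0, [0, 0, 0.3], [0, 0, 0]], [0, [0, 0, 0.3], [0, 0, 0]], [0, [0, 0, 0.3], [0, 0, 0]], [0, [0, 0, 0.3], [0, 0, 0]]]}}

```text
clock: 12.1
tcp_pos: [447.8, 2.9, 172.2]
ee_rot: [[-0.726, 0.687, 0.0], [0.687, 0.726, -0.0], [-0.0, 0.0, -1.0]]
ft_force: [-0.8, 0.2, -1.5]
grip_width: 9.4
grasp_force: 49.3
```

Call:
{"name": "servo_tool", "arguments": {"moves": [[0.5, [0, 0, 0], [0, 0, 0]], [0.5, [0, 0, 0], [0, 0, 0]], [0.5, [0, 0, 0], [0, 0, 0]], [0.5, [0, 0, 0], [0, 0, 0]], [0.5, [0, 0, 0], [0, 0, 0]], [0.5, [0, 0, -1.5], [0, 0, 0]], [0.5, [0, 0, -4.5], [0, 0, 0]], [0.8, [0, 0, -8], [0, 0, 0]], [0.8, [3, 0, -12], [0, 0, 0]], [0.8, [3, 0, -12], [0, 0, 0]], [0.8, [3, 0, -12], [0, 0, 0]], [0.8, [3, 0, -12], [0, 0, 0]]]}}

```text
clock: 13.1
tcp_pos: [426.0, 23.6, 291.9]
ee_rot: [[-0.727, 0.687, 0.001], [0.687, 0.727, -0.0], [-0.001, 0.001, -1.0]]
ft_force: [-0.7, -0.3, 0.4]
grip_width: 68.1
grasp_force: 0.0
```

```bash
python3 - <<'E'
from h import *
n='wrist'
o=robot.get_obs(); t=o['tcp_pos']; print(t,o['dq'].round(1),o['grip_width']); im=grab(n,'pics/q1.png')
print(optics.camera_params(n)['hand_eye'][:3])
m=blue(im,proj(n,[448,3,140]),200); x,f,a=fit(n,m,[447.5,3.5,46.5],(94,134),140,145); print(x,f,a)
r=nets.search_frame('cover_hole','wrist'); print([(np.array(q['location']),round(q['p'],2)) for q in r[:3]])
grab('side','pics/q1s.png')
v=im[...,::-1].copy(); cv2.polylines(v,[sil(n,x,(94,134),140,145).astype(int)],1,(0,0,255),1)
a=np.radians(x[2]); h=x[:2]+42*np.array([np.sin(a),-np.cos(a)]); print('hole',h); cv2.circle(v,tuple(int(t) for t in proj(n,[*h,145])),2,(255,0,255),-1)
s=cv2.imread('pics/q1s.png'); u,w=map(int,proj('side',[448,4,130]))
s=cv2.resize(s[w-60:w+60,u-80:u+80],(560,420),interpolation=cv2.INTER_CUBIC); cv2.imwrite('pics/q1m.png',cv2.resize(np.hstack([v,s]),(800,300)))
print(rel([490,-200,400],down(0)))
E
```

```text
[426.01  23.63 291.92] [-0.5  1.6  2.2 -0.1 -0.1 -0. ] 68.09908014051217
[[   0.     -0.95   -0.3    76.11]
 [   1.      0.      0.     -1.98]
 [  -0.     -0.3     0.95 -148.17]]
[442.9    4.49  46.41] 298.1875 17417
[(array([436.3,   9.5, 146.8]), 0.91)]
hole [473.32 -24.47]
(array([-20.02, -11.8 , -11.07]), array([-0.03, -0.02,  7.76]))
```

View pics/q1m.png

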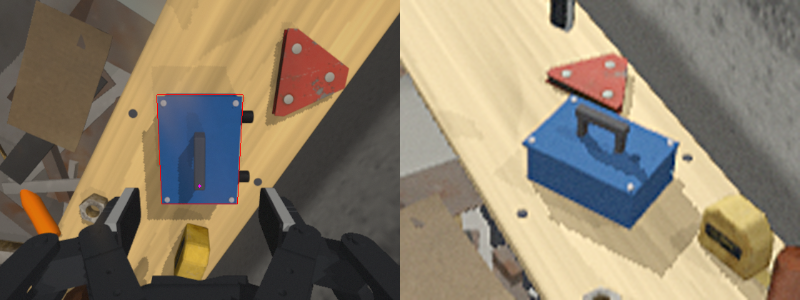

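The cover is home on the box and let go: the red outline fits and the side view shows no gap. Next I'll go above the screwdriver.

```bash
python3 - <<'E'
from h import *
o=robot.get_obs(); print(o['tcp_pos'],o['dq'].round(1))
print(rel([516,-313,450],down(-31)))
E
```

```text
[425.32  23.35 289.59] [-0.2  0.3  0.   0.   0.2  0. ]
(array([-29.66, -18.23, -16.08]), array([-0.04, -0.01, 12.93]))
```

Call:
{"name": "servo_tool", "arguments": {"moves": [[0.8, [-1, -0.6, -3.5], [0, 0, 1]], [0.8, [-2.5, -1.5, -7], [0, 0, 2.1]], [0.8, [-4, -2.5, -10.5], [0, 0, 3.2]], [0.8, [-6.5, -4, -13], [0, 0, 4.3]], [0.8, [-9.5, -5.8, -15], [0, 0, 5.4]], [0.8, [-12.5, -7.7, -16], [0, 0, 6.5]], [0.8, [-15.5, -9.5, -16], [0, 0, 7.6]], [0.8, [-18.5, -11.4, -16], [0, 0, 8.7]], [0.8, [-21.5, -13.2, -16], [0, 0, 9.8]], [0.8, [-24.5, -15, -16], [0, 0, 10.9]], [0.8, [-27.5, -17, -16], [0, 0, 12]], [0.8, [-29.7, -18.2, -16], [0, 0, 12.9]]]}}

```text
clock: 14.25
tcp_pos: [516.5, -316.2, 448.6]
ee_rot: [[0.519, 0.855, -0.004], [0.855, -0.519, 0.002], [-0.0, -0.005, -1.0]]
ft_force: [0.2, -0.2, 0.1]
grip_width: 68.3
grasp_force: 0.0
```

Call:
{"name": "servo_tool", "arguments": {"moves": [[1, [0, 0, 0], [0, 0, 0]], [1, [0, 0, 0], [0, 0, 0]], [1, [0, 0, 0], [0, 0, 0]], [1, [0, 0, 0], [0, 0, 0]], [1, [0, 0, 0], [0, 0, 0]]]}}

```text
clock: 14.67
tcp_pos: [516.6, -311.7, 452.2]
ee_rot: [[0.511, 0.86, 0.0], [0.86, -0.511, -0.0], [0.0, 0.0, -1.0]]
ft_force: [-0.1, 0.4, -0.3]
grip_width: 85.4
grasp_force: 0.0
```

```bash
python3 - <<'E'
from h import *
n='wrist'
o=robot.get_obs(); t=o['tcp_pos']; print(t,o['ee_rot'][:,1],o['dq'].round(1)); im=grab(n,'pics/d1.png')
print(np.array(optics.camera_params(n)['hand_eye'])[:3,3])
for q in('driver_handle','screwdriver','tool_block'):
    r=nets.search_frame(q,n); print(q,[(np.array(x['location']),round(x['p'],2)) for x in r[:3]])
    r=nets.cut_out(q,n)
    if r:
        m=r[0]['pixels'].astype(np.uint8); c,_=cv2.findContours(m,0,2); c=max(c,key=cv2.contourArea); print(cv2.minAreaRect(c), cv2.boundingRect(c))
u,w=map(int,proj(n,[516,-313,250])); 
cv2.imwrite('pics/d1c.png',cv2.resize(im[max(0,w-130):w+130,max(0,u-170):u+170,::-1],None,fx=2.3,fy=2.3,interpolation=cv2.INTER_CUBIC)); print(u,w)
E
```

```text
[ 516.56 -311.75  452.24] [ 0.86 -0.51  0.  ] [ 0.1 -0.4 -0.3 -0.2 -0.1  0.1]
[  74.62    0.11 -148.18]
driver_handle [(array([ 371.2, -252.8,   99.5]), 0.97)]
((278.8378601074219, 177.02700805664062), (56.55324935913086, 31.235809326171875), 80.53767395019531) (265, 148, 32, 58)
screwdriver [(array([ 525. , -302.6,  139.8]), 0.72), (array([ 517.7, -307.1,  315.9]), 0.69), (array([ 373. , -255.7,  100. ]), 0.57)]
((166.2202911376953, 163.54702758789062), (20.685766220092773, 53.684486389160156), 50.710594177246094) (144, 143, 47, 39)
tool_block [(array([ 526. , -302.9,  142.1]), 0.69)]
((280.9000549316406, 149.30001831054688), (51.42955780029297, 48.74628448486328), 63.43495178222656) (250, 116, 64, 58)
278 168
```

View pics/d1c.png

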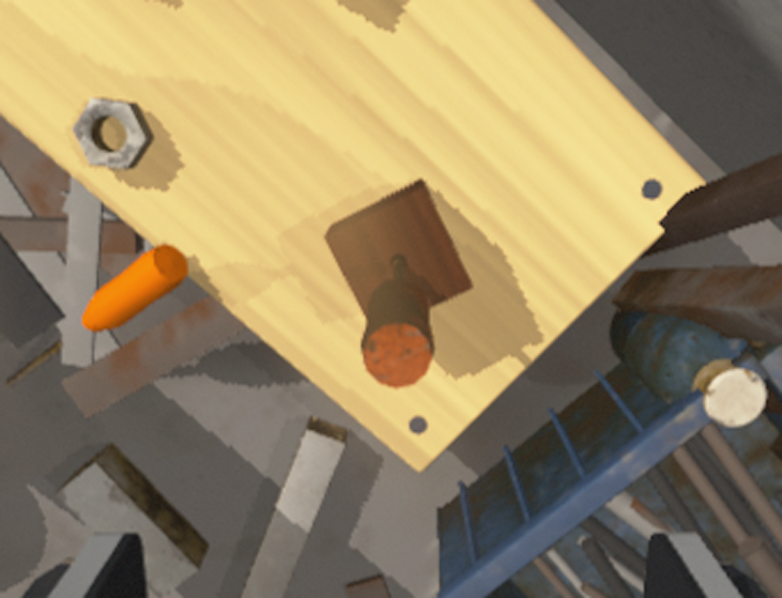

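The screwdriver's handle top is at (397,355) in the crop and its shank enters the block at about (399,262). The bright orange look-alike at (137,285) is a different tool, and the nut is at (112,133).

```bash
python3 - <<'E'
from h import *
n='wrist'
A=onz(n,280.6,192.3,316); B=onz(n,281.5,151.9,145); print(A,B, (A-B)[:2]/171*57.3)
im=cv2.imread('pics/d1.png'); h=cv2.cvtColor(im,cv2.COLOR_BGR2HSV)
sub=h[165:220,255:305]; m=((h[...,0]<14)&(h[...,1]>150)&(h[...,2]>130)).astype(np.uint8); k=np.zeros_like(m); cv2.circle(k,(281,192),24,1,-1); m&=k
c,_=cv2.findContours(m,0,2); c=max(c,key=cv2.contourArea); print(cv2.contourArea(c),cv2.fitEllipse(c),cv2.minAreaRect(c))
M=cv2.moments(m); cx,cy=M['m10']/M['m00'],M['m01']/M['m00']; print(cx,cy)
for r in m[174:210,262:300]: print(''.join('.#'[x] for x in r))
G=A+(B-A)*33/171; print('grip',G); print(rel([G[0],G[1],400],down(-31)))
E
```

```text
[ 515.06 -318.08  316.  ] [ 518.48 -316.05  145.  ] [-1.15 -0.68]
570.5 ((280.2123107910156, 192.08258056640625), (26.220727920532227, 28.027273178100586), 108.8154067993164) ((280.39654541015625, 191.75860595703125), (28.039995193481445, 27.482912063598633), 21.801410675048828)
280.3 192.125
......................................
......................................
......................................
......................................
......................................
.............######.####..............
............###############...........
..........#################...........
.........##############..#............
.......################..#...#........
.......########################.......
......#########################.......
......#..#######################......
......#..#######################......
.....##.#######################.......
.....#...######################.......
....###################.#########.....
....#############################.....
....##############################....
....##############################....
.....############################.....
.....############################.....
.....###########################......
.....###########################......
......##########################......
......#########################.......
.......########################.......
........######################........
...........###.#############..........
...........################...........
............##############............
...............#########..............
..................#...................
......................................
......................................
......................................
grip [ 515.72 -317.69  283.  ]
(array([-0.49,  0.19,  5.21]), array([ 0.  , -0.  ,  0.04]))
```

Call:
{"name": "servo_tool", "arguments": {"moves": [[1, [-0.2, 0.1, 2], [0, 0, 0]], [1, [-0.5, 0.2, 4], [0, 0, 0]], [1, [-0.5, 0.2, 6], [0, 0, 0]], [1, [-0.5, 0.2, 6.5], [0, 0, 0]], [1, [-0.5, 0.2, 6.5], [0, 0, 0]], [1, [-0.5, 0.2, 6.5], [0, 0, 0]], [1, [-0.5, 0.2, 6.5], [0, 0, 0]], [1, [-0.5, 0.2, 6.5], [0, 0, 0]]]}}

```text
clock: 15.68
tcp_pos: [516.2, -318.3, 389.0]
ee_rot: [[0.512, 0.859, 0.002], [0.859, -0.512, -0.002], [-0.0, 0.003, -1.0]]
ft_force: [0.3, -0.0, -0.8]
grip_width: 85.5
grasp_force: 0.0
```

```bash
cat > top.py <<'E'
from h import *
n='wrist'; o=robot.get_obs(); print(o['tcp_pos'],o['dq'].round(1)); im=grab(n,'pics/d2.png')
h=cv2.cvtColor(im,cv2.COLOR_RGB2HSV); u,v=proj(n,[515.1,-318.1,316]); print(u,v,np.array(optics.camera_params(n)['hand_eye'])[:3,3])
m=((h[...,0]<14)&(h[...,1]>140)&(h[...,2]>120)).astype(np.uint8); k=np.zeros_like(m); cv2.circle(k,(int(u),int(v)),42,1,-1); m&=k
m=cv2.morphologyEx(m,cv2.MORPH_CLOSE,np.ones((5,5))); m=cv2.morphologyEx(m,cv2.MORPH_OPEN,np.ones((3,3)))
c,_=cv2.findContours(m,0,2); c=max(c,key=cv2.contourArea)[:,0].astype(float); print(cv2.contourArea(c.astype(np.int32)))
M=cv2.moments(m); cx,cy=M['m10']/M['m00'],M['m01']/M['m00']; print(cx,cy,onz(n,cx,cy,316))
for a in range(0,180,10):
    d=c@[np.cos(np.radians(a)),np.sin(np.radians(a))]; print(a,round(np.ptp(d),1),end='; ')
E
python3 top.py
```

```text
[ 516.21 -318.34  389.03] [-0.1  0.   0.2  0.1 -0.1 -0.1]
276.7603324343142 211.60820084514233 [  74.62    0.12 -148.18]
934.0
275.47565922920893 210.10649087221094 [ 514.92 -316.83  316.  ]
0 35.0; 10 35.9; 20 35.9; 30 36.3; 40 36.0; 50 35.2; 60 35.2; 70 35.2; 80 34.4; 90 33.0; 100 34.1; 110 34.3; 120 35.1; 130 35.1; 140 35.6; 150 36.6; 160 36.5; 170 35.5;
```

Call:
{"name": "servo_tool", "arguments": {"moves": [[1, [0.1, -0.1, 2.5], [0, 0, 0]], [1, [0.1, -0.1, 5], [0, 0, 0]], [1, [0.1, -0.1, 7.5], [0, 0, 0]], [1, [0.1, -0.1, 9.5], [0, 0, 0]], [1, [0.1, -0.1, 10.7], [0, 0, 0]], [1, [0.1, -0.1, 10.7], [0, 0, 0]], [1, [0.1, -0.1, 10.7], [0, 0, 0]], [1, [0.1, -0.1, 10.7], [0, 0, 0]]]}}

```text
clock: 16.4
tcp_pos: [516.2, -317.3, 282.2]
ee_rot: [[0.512, 0.859, 0.003], [0.859, -0.512, -0.002], [-0.0, 0.003, -1.0]]
ft_force: [-0.5, 0.3, 0.4]
grip_width: 85.4
grasp_force: 0.0
```

Call:
{"name": "servo_tool", "arguments": {"moves": [[0, [0, 0, 0], [0, 0, 0]], [0, [0, 0, 0], [0, 0, 0]], [0, [0, 0, 0], [0, 0, 0]], [0, [0, 0, 0], [0, 0, 0]], [0, [0, 0, 0], [0, 0, 0]], [0, [0, 0, 0], [0, 0, 0]], [0, [0, 0, 0], [0, 0, 0]], [0, [0, 0, 0], [0, 0, 0]], [0, [0, 0, 0], [0, 0, 0]], [0, [0, 0, 0], [0, 0, 0]]], "grip_force": 70}}

```text
clock: 17.23
tcp_pos: [515.8, -317.0, 281.0]
ee_rot: [[0.512, 0.859, 0.001], [0.859, -0.512, -0.001], [-0.0, 0.002, -1.0]]
ft_force: [-0.3, -0.2, 4.7]
grip_width: 32.9
grasp_force: 69.2
```

The width of 32.9 mm is more than the 27 mm across the flats, so I'm probably on the edges. I'll reopen, turn 45° and regrip.

Call:
{"name": "servo_tool", "arguments": {"moves": [[0.7, [0, 0, 0], [0, 0, 0]], [0.7, [0, 0, 0], [0, 0, 0]], [0.7, [0, 0, 0], [0, 0, 0]], [0.7, [0, 0, 0], [0, 0, 1]], [0.7, [0, 0, 0], [0, 0, 2]], [0.7, [0, 0, 0], [0, 0, 3]], [0.7, [0, 0, 0], [0, 0, 4]], [0.7, [0, 0, 0], [0, 0, 5]], [0.7, [0, 0, 0], [0, 0, 6]], [0.7, [0, 0, 0], [0, 0, 7.5]], [0.7, [0, 0, 0], [0, 0, 7.5]], [0.7, [0, 0, 0], [0, 0, 7.5]]]}}

```text
clock: 18.23
tcp_pos: [515.1, -316.5, 279.0]
ee_rot: [[0.97, 0.245, -0.001], [0.245, -0.97, 0.001], [-0.001, -0.001, -1.0]]
ft_force: [0.1, -1.0, -0.7]
grip_width: 59.8
grasp_force: 0.0
```

Call:
{"name": "servo_tool", "arguments": {"moves": [[0, [0, 0, 0], [0, 0, 0]], [0, [0, 0, 0], [0, 0, 0]], [0, [0, 0, 0], [0, 0, 0]], [0, [0, 0, 0], [0, 0, 0]], [0, [0, 0, 0], [0, 0, 0]], [0, [0, 0, 0], [0, 0, 0]], [0, [0, 0, 0], [0, 0, 0]], [0, [0, 0, 0], [0, 0, 0]], [0, [0, 0, 0], [0, 0, 0]]], "grip_force": 70}}

```text
clock: 18.98
tcp_pos: [515.4, -316.6, 279.9]
ee_rot: [[0.969, 0.245, -0.0], [0.245, -0.969, 0.0], [0.0, -0.0, -1.0]]
ft_force: [-0.5, 1.6, 1.5]
grip_width: 30.6
grasp_force: 69.2
```

Treating the handle as round stock with flats, both widths fit a flat about 13° away. The block's edges agree with that (about −90°), so I'll turn on by +13.5°.

Call:
{"name": "servo_tool", "arguments": {"moves": [[0.6, [0, 0, 0], [0, 0, 0]], [0.6, [0, 0, 0], [0, 0, 0]], [0.6, [0, 0, 0], [0, 0, 0]], [0.6, [0, 0, 0], [0, 0, 1]], [0.6, [0, 0, 0], [0, 0, 2]], [0.6, [0, 0, 0], [0, 0, 2.3]], [0.6, [0, 0, 0], [0, 0, 2.3]], [0.6, [0, 0, 0], [0, 0, 2.3]]]}}

```text
clock: 19.65
tcp_pos: [515.4, -316.8, 279.9]
ee_rot: [[1.0, 0.008, -0.0], [0.008, -1.0, -0.0], [-0.0, 0.0, -1.0]]
ft_force: [0.1, -0.1, -0.5]
grip_width: 51.4
grasp_force: 0.0
```

Call:
{"name": "servo_tool", "arguments": {"moves": [[0, [0, 0, 0], [0, 0, 0]], [0, [0, 0, 0], [0, 0, 0]], [0, [0, 0, 0], [0, 0, 0]], [0, [0, 0, 0], [0, 0, 0]], [0, [0, 0, 0], [0, 0, 0]], [0, [0, 0, 0], [0, 0, 0]], [0, [0, 0, 0], [0, 0, 0]], [0, [0, 0, 0], [0, 0, 0]], [0, [0, 0, 0], [0, 0, 0]]], "grip_force": 80}}

```text
clock: 20.4
tcp_pos: [515.6, -316.4, 280.1]
ee_rot: [[1.0, 0.007, 0.0], [0.007, -1.0, 0.001], [0.0, -0.001, -1.0]]
ft_force: [-0.3, 3.3, 2.9]
grip_width: 25.8
grasp_force: 78.6
```

The width of 25.8 mm means I'm on the flats. I'll lift straight out.

Call:
{"name": "servo_tool", "arguments": {"moves": [[0, [0, 0, -1], [0, 0, 0]], [0, [0, 0, -3], [0, 0, 0]], [0, [0, 0, -5], [0, 0, 0]], [0, [0, 0, -7], [0, 0, 0]], [0, [0, 0, -9], [0, 0, 0]], [0, [0, 0, -11], [0, 0, 0]], [0, [0, 0, -11.5], [0, 0, 0]], [0, [0, 0, -11.5], [0, 0, 0]], [0, [0, 0, -11.5], [0, 0, 0]]]}}

```text
clock: 21.15
tcp_pos: [515.2, -317.1, 394.2]
ee_rot: [[1.0, 0.006, -0.001], [0.006, -1.0, -0.0], [-0.001, 0.0, -1.0]]
ft_force: [-0.4, 0.7, -2.7]
grip_width: 25.9
grasp_force: 78.9
```

```bash
python3 - <<'E'
from h import *
o=robot.get_obs(); print(o['tcp_pos'],o['grip_width'],o['grasp_force'],o['ft_force'],o['dq'].round(1))
print(rel([477.3,-25,375],down(-43.4)))
E
```

```text
[ 515.17 -317.06  394.2 ] 25.894809749416915 78.90798211097717 [-0.37  0.68 -2.73] [0.1 0.6 1.9 0.2 0.1 0.1]
(array([ -3.6 , -29.23,   1.91]), array([ 0.  ,  0.01, -7.71]))
```

Call:
{"name": "servo_tool", "arguments": {"moves": [[0, [-0.3, -2, 0], [0, 0, -0.5]], [0, [-0.7, -5, 0], [0, 0, -1.3]], [0, [-1, -8.5, 0], [0, 0, -2.2]], [0, [-1.5, -12, 0], [0, 0, -3.1]], [0, [-2, -15.5, 0], [0, 0, -4]], [0, [-2.3, -19, 0], [0, 0, -5]], [0, [-2.7, -22.5, 0], [0, 0, -5.9]], [0, [-3.1, -25.5, 0.5], [0, 0, -6.8]], [0, [-3.5, -28, 1], [0, 0, -7.4]], [0, [-3.6, -29.2, 1.5], [0, 0, -7.7]], [0, [-3.6, -29.2, 1.9], [0, 0, -7.7]], [0, [-3.6, -29.2, 1.9], [0, 0, -7.7]]]}}

```text
clock: 22.15
tcp_pos: [476.9, -25.0, 373.4]
ee_rot: [[0.687, 0.726, -0.004], [0.726, -0.687, -0.0], [-0.003, -0.002, -1.0]]
ft_force: [-0.7, -0.0, -1.6]
grip_width: 26.2
grasp_force: 78.9
```

Call:
{"name": "servo_tool", "arguments": {"moves": [[0, [0, 0, 0], [0, 0, 0]], [0, [0, 0, 0], [0, 0, 0]], [0, [0, 0, 0], [0, 0, 0]], [0, [0, 0, 0], [0, 0, 0]]]}}

```text
clock: 22.48
tcp_pos: [477.7, -25.8, 376.1]
ee_rot: [[0.688, 0.725, 0.0], [0.725, -0.688, -0.0], [0.0, 0.0, -1.0]]
ft_force: [0.6, -0.0, -0.8]
grip_width: 25.9
grasp_force: 78.9
```

```bash
python3 - <<'E'
from h import *
n='wrist'
o=robot.get_obs(); t=o['tcp_pos']; print(t,o['ee_rot'][:,1],o['dq'].round(1),o['grip_width'])
im=grab(n,'pics/e1.png'); print(np.array(optics.camera_params(n)['hand_eye'])[:3,3])
print('tip pred',proj(n,[*t[:2],t[2]-181]),'hole pred',proj(n,[477.3,-25,145]), 'bar end', proj(n,[447+30*.726,3.8-30*.687,180]))
for q in('cover_hole','driver_tip','screwdriver','cover'):
    r=nets.search_frame(q,n); print(q,[(np.array(x['location']),round(x['p'],2)) for x in r[:3]])
m=nets.cut_out('screwdriver',n)
for r in m[:2]: 
    k=r['pixels']; ys,xs=np.where(k); print(r['p'],xs.min(),xs.max(),ys.min(),ys.max(), [(y,xs[ys==y].min(),xs[ys==y].max()) for y in range(ys.min(),ys.max(),8)])
g=cv2.cvtColor(im,cv2.COLOR_RGB2GRAY)
u,v=map(int,proj(n,[477.3,-25,155])); print(u,v)
for y in range(v-40,v+40,2): print(y,' '.join(f'{x:3d}' for x in g[y,u-40:u+40:3]))
E
```

```text
[477.7  -25.84 376.15] [ 0.73 -0.69  0.  ] [ 0.4 -0.3  0.2  0.2  0.1  0. ] 25.903666187127335
[  74.69    0.56 -148.18]
tip pred (np.float64(278.4063630616719), np.float64(173.13840167252735)) hole pred (np.float64(277.62133556349664), np.float64(162.06732680762005)) bar end (np.float64(265.0077857142838), np.float64(169.1462653032417))
cover_hole [(array([445.7,   9.6, 144.6]), 0.69)]
driver_tip [(array([482.9, -19.9, 407.6]), 0.7), (array([471. , 159.3, 104. ]), 0.25)]
screwdriver [(array([483.8, -20.4, 406.9]), 0.69), (array([ 328.2, -251.8,   69.5]), 0.51)]
cover [(array([447.3,   8.5, 146.4]), 0.68)]
0.69 245 314 169 342 [(169, np.int64(275), np.int64(278)), (177, np.int64(274), np.int64(281)), (185, np.int64(273), np.int64(282)), (193, np.int64(274), np.int64(281)), (201, np.int64(273), np.int64(282)), (209, np.int64(273), np.int64(283)), (217, np.int64(263), np.int64(292)), (225, np.int64(257), np.int64(299)), (233, np.int64(255), np.int64(302)), (241, np.int64(253), np.int64(303)), (249, np.int64(253), np.int64(304)), (257, np.int64(252), np.int64(306)), (265, np.int64(251), 
[... 4528 characters left out ...]
  88 121 128 124 123 123 124
192  88  89  90  90  90  89  91  89  86  86  88  88  62  65  72  89  88  89  90  89  87 121 130 129 126 124 123
194  90  89  90  90  89  88  90  88  89  87  88  89  66  65  66  88  89  88  89  88  88 121 130 130 130 127 126
196  90  89  90  89  91  89  90  90  88  89  89  88  60  65  72  89  88  87  87  87  89 131 131 131 130 130 128
198  89  89  89  89  92  90  90  91  87  88  89  89  57  64  79  87  89  91 113 122  87 128 131 132 131 129 132
200  87  90  91  90  90  91  90  90  89  89  87  88  60  63  73  90  90  89 167 167  81 125 129 132 131 131 131
202  87  88  90  91  91  90  91  90  90  89  88  88  70  64  67  88  88  89 162 160  86 125 126 129 132 132 131
```

Call:
{"name": "servo_tool", "arguments": {"moves": [[0, [-1, 0, 0], [0, 0, 0]], [0, [-2, 0, 1], [0, 0, 0]], [0, [-2, 0, 2.5], [0, 0, 0]], [0, [-2, 0, 2.5], [0, 0, 0]], [0, [-2, 0, 2.5], [0, 0, 0]], [0, [-2, 0, 2.5], [0, 0, 0]], [0, [-2, 0, 2.5], [0, 0, 0]]]}}

```text
clock: 23.37
tcp_pos: [464.0, -39.4, 351.4]
ee_rot: [[0.687, 0.727, 0.001], [0.727, -0.687, -0.0], [0.0, 0.001, -1.0]]
ft_force: [-0.3, -0.2, -1.4]
grip_width: 25.8
grasp_force: 78.9
```

```bash
cat > tip.py <<'E'
from h import *
n='wrist'
o=robot.get_obs(); t=o['tcp_pos']; print(t,o['ee_rot'][:,1],o['ee_rot'][:,2],o['dq'].round(1),o['grip_width'])
im=grab(n,'pics/e2.png'); print(np.array(optics.camera_params(n)['hand_eye'])[:3,3])
u,v=map(int,proj(n,[*t[:2],t[2]-181])); hp=proj(n,[477.3,-25,145]); print('tip pred',u,v,'hole pred',hp)
h=cv2.cvtColor(im,cv2.COLOR_RGB2HSV)
m=nets.cut_out('screwdriver',n)[0]['pixels']; ys,xs=np.where(m); y0=ys.min(); print('driver mask',[(y,xs[ys==y].min(),xs[ys==y].max()) for y in list(range(y0,y0+6))+list(range(y0+10,y0+60,10))])
r0=int(hp[1])-18
for y in range(r0,v+25): print(y,''.join('#' if s<70 else ('+' if s<110 else '.') for s in h[y,u-30:u+30,1]),' '.join(f'{q:3d}' for q in h[y,u-9:u+12,1]))
print('cols from',u-30)
E
python3 tip.py
```

```text
[463.99 -39.35 351.43] [ 0.73 -0.69  0.  ] [ 0. -0. -1.] [ 0.2 -0.2 -0.4  0.  -0.  -0.1] 25.792925697205582
[  74.69    0.56 -148.18]
tip pred 278 173 hole pred (np.float64(278.00788128846796), np.float64(147.23300678539962))
driver mask [(169, np.int64(275), np.int64(279)), (170, np.int64(275), np.int64(280)), (171, np.int64(274), np.int64(280)), (172, np.int64(274), np.int64(281)), (173, np.int64(274), np.int64(280)), (174, np.int64(274), np.int64(280)), (179, np.int64(274), np.int64(281)), (189, np.int64(274), np.int64(281)), (199, np.int64(273), np.int64(282)), (209, np.int64(273), np.int64(282)), (219, np.int64(262), np.int64(294))]
129 ........................................................#... 143 146 148 148 148 151 151 151 152 155 158 160 157 159 161 162 162 160 164 166 165
130 ........................................................#... 144 143 144 146 148 148 149 151 155 157 158 157 161 158 161 161 162 162 166 165 169
131 ........................................................#... 146 146 145 147 149 148 149 151 152 153 158 157 159 162 159 164 160 164 165 164 165
132 ...
[... 9140 characters left out ...]
++.... 139 135 135 126  34  83  88  70  67  66  62  48  25 118 129 135 136 135 137 135 135
194 .........................#++++####+...................++.... 135 134 136 122  31  89  87  78  76  69  57  48  20 105 137 137 137 134 135 134 135
195 .........................#++++####+...................++.... 139 132 136 122  28  93  91  77  75  68  64  56  10  94 130 134 133 133 133 135 133
196 ##########################+++++########################+....  36  33  34  25  47  78  91  79  77  74  60  50  26  33  38  38  38  38  37  32  32
197 +++.+++++++++.+++++++++++++++++####++++++++++++++++++++.....  89  86  89  88  98  81  83  84  75  70  55  47  46  65  87  85  88  87  88  86  89
cols from 248
```

```bash
python3 - <<'E'
from h import *
n='wrist'; o=robot.get_obs(); t=o['tcp_pos']; M=np.array(o['ee_rot'])
T=onz(n,277.7,170,t[2]-181); H=onz(n,277.9,149.1,145)
print(t,'tip tool',M.T@(T-t),'hole',H,'shift cm',M.T@(H-T)/10)
E
```

```text
[464.02 -39.37 351.56] tip tool [  2.8   -0.57 181.  ] hole [476.   -26.26 145.  ] shift cm [1.48 0.01 2.56]
```

Call:
{"name": "servo_tool", "arguments": {"moves": [[0, [0.8, 0, 0.5], [0, 0, 0]], [0, [1.5, 0, 1], [0, 0, 0]], [0, [1.5, 0, 1.6], [0, 0, 0]], [0, [1.5, 0, 1.8], [0, 0, 0]], [0, [1.5, 0, 1.8], [0, 0, 0]], [0, [1.5, 0, 1.8], [0, 0, 0]], [0, [1.5, 0, 1.8], [0, 0, 0]]]}}

```text
clock: 24.05
tcp_pos: [474.0, -28.7, 333.1]
ee_rot: [[0.687, 0.726, 0.0], [0.726, -0.687, -0.0], [0.0, 0.0, -1.0]]
ft_force: [0.1, 0.5, -1.4]
grip_width: 26.0
grasp_force: 78.9
```

```bash
sed -i 's/^m=nets.*$//; s/v+25/v+8/; s/, *.. ..join(f.{q:3d}.*$/,h[y,u-9:u+10,2])/' tip.py; python3 tip.py
```

```text
[474.01 -28.66 333.06] [ 0.73 -0.69  0.  ] [ 0. -0. -1.] [-0.1 -0.2 -0.2  0.   0.1 -0.1] 26.02200391181563
[  74.69    0.56 -148.18]
tip pred 278 173 hole pred (np.float64(278.0589389869271), np.float64(166.1392767253668))
148 .........................................................#.. 145 145 147 145 146 148 146 150 150 152 149 154 152 156 157 158 156 157 157 161 160
149 .........................................................#.. 145 146 147 146 145 147 143 150 150 152 154 155 155 155 157 156 159 162 157 160 161
150 .........................................................#.. 149 146 150 149 147 151 147 152 149 150 152 154 150 157 152 156 157 155 159 156 161
151 .........................................................#.. 149 149 148 147 148 149 148 150 153 153 151 151 154 157 158 156 156 158 155 160 159
152 .........................................................#.. 147 146 150 149 146 147 149 147 152 152 152 151 153 154 154 157 157 159 162 160 160
153 .........................................................#.. 147 148 148 151 149 149 150 152 152 149 153 149 153 156 156 158 158
[... 3353 characters left out ...]
..#... 131 139 138 132 112  27  48  46  41  34  19  26 105 135 132 132 137 133 136 141 136
177 ###############+..........#######+......................#... 137 136 138 140 114  24  47  46  35  35  20  24  96 137 138 135 133 137 140 136 138
178 ###############+.........+#######+......................#... 133 136 133 130 105  21  35  21  22  26  17  28  90 131 135 132 135 133 131 138 137
179 ###############+.........+#######+......................#... 135 132 133 126  93  25  22  23  19  14  18  28  96 136 130 131 131 134 130 135 135
180 ###############+.........+#######+......................#... 135 135 138 127  89  19  19  19  19  25  19  34  91 133 130 131 137 131 132 137 134
cols from 248
```

```bash
python3 - <<'E'
from h import *
n='wrist'; o=robot.get_obs(); t=o['tcp_pos']; M=np.array(o['ee_rot'])
T=onz(n,277.6,170,t[2]-181); H=onz(n,278,167.7,145)
print(t,'tip',T,'hole',H,'shift cm',M.T@(H-T)/10)
E
```

```text
[474.06 -28.68 333.25] tip [475.6  -26.21 152.25] hole [476.25 -26.03 145.  ] shift cm [0.06 0.03 0.73]
```

Call:
{"name": "servo_tool", "arguments": {"moves": [[0, [0.05, 0.03, 0.2], [0, 0, 0]], [0, [0.05, 0.03, 0.6], [0, 0, 0]], [0, [0.05, 0.03, 1], [0, 0, 0]], [0, [0.05, 0.03, 1.4], [0, 0, 0]], [0, [0.05, 0.03, 1.8], [0, 0, 0]], [0, [0.05, 0.03, 2.2], [0, 0, 0]], [0, [0.05, 0.03, 2.2], [0, 0, 0]], [0, [0.05, 0.03, 2.2], [0, 0, 0]]]}}

```text
clock: 24.77
tcp_pos: [474.4, -28.4, 310.4]
ee_rot: [[0.687, 0.726, -0.001], [0.726, -0.687, 0.0], [-0.0, -0.001, -1.0]]
ft_force: [-0.1, 0.7, -0.5]
grip_width: 26.0
grasp_force: 78.9
```

Call:
{"name": "servo_tool", "arguments": {"moves": [[0, [0, 0, 0.3], [0, 0, 0]], [0, [0, 0, 0.6], [0, 0, 0]], [0, [0, 0, 0.9], [0, 0, 0]], [0, [0, 0, 1.2], [0, 0, 0]], [0, [0, 0, 1.4], [0, 0, 0]], [0, [0, 0, 1.4], [0, 0, 0]], [0, [0, 0, 1.4], [0, 0, 0]]]}}

```text
clock: 25.35
tcp_pos: [474.5, -28.4, 297.1]
ee_rot: [[0.687, 0.726, -0.0], [0.726, -0.687, 0.0], [0.0, -0.0, -1.0]]
ft_force: [-0.8, -0.2, 0.0]
grip_width: 26.0
grasp_force: 79.0
```

Call:
{"name": "servo_tool", "arguments": {"moves": [[0, [0, 0, 0.1], [0, 0, 0]], [0, [0, 0, 0.2], [0, 0, 0]], [0, [0, 0, 0.3], [0, 0, 0]], [0, [0, 0, 0.3], [0, 0, 0]], [0, [0, 0, 0.3], [0, 0, 0]]]}}

```text
clock: 25.77
tcp_pos: [474.6, -28.4, 294.2]
ee_rot: [[0.687, 0.726, 0.0], [0.726, -0.687, 0.0], [0.0, 0.0, -1.0]]
ft_force: [0.3, 0.7, 2.0]
grip_width: 25.9
grasp_force: 79.3
```

Call:
{"name": "servo_tool", "arguments": {"moves": [[0, [0, 0, 0.1], [0, 0, 0]], [0, [0, 0, 0.2], [0, 0, 0]], [0, [0, 0, 0.3], [0, 0, 0]], [0, [0, 0, 0.3], [0, 0, 0]], [0, [0, 0, 0.3], [0, 0, 0]]]}}

```text
clock: 26.18
tcp_pos: [474.6, -28.4, 291.2]
ee_rot: [[0.687, 0.726, 0.0], [0.726, -0.687, -0.0], [0.0, 0.0, -1.0]]
ft_force: [-1.1, 0.1, 3.3]
grip_width: 25.5
grasp_force: 79.5
```

Call:
{"name": "servo_tool", "arguments": {"moves": [[0, [0, 0, 0.05], [0, 0, 0]], [0, [0, 0, 0.1], [0, 0, 0]], [0, [0, 0, 0.15], [0, 0, 0]], [0, [0, 0, 0.15], [0, 0, 0]], [0, [0, 0, 0.15], [0, 0, 0]], [0, [0, 0, 0.15], [0, 0, 0]]]}}

```text
clock: 26.68
tcp_pos: [474.8, -28.4, 290.9]
ee_rot: [[0.687, 0.727, 0.001], [0.727, -0.687, -0.0], [0.001, 0.001, -1.0]]
ft_force: [-2.1, 0.8, 7.5]
grip_width: 25.8
grasp_force: 80.2
```

Call:
{"name": "servo_tool", "arguments": {"moves": [[0, [0, 0, 0.05], [0, 0, 0]], [0, [0, 0, 0.05], [0, 0, 0]], [0, [0, 0, 0.05], [0, 0, 0]], [0, [0, 0, 0.05], [0, 0, 0]], [0, [0, 0, 0.05], [0, 0, 0]], [0, [0, 0, 0.05], [0, 0, 0]]]}}

```text
clock: 27.18
tcp_pos: [474.9, -28.4, 290.9]
ee_rot: [[0.687, 0.726, 0.002], [0.726, -0.687, -0.0], [0.001, 0.001, -1.0]]
ft_force: [-2.3, 0.2, 8.8]
grip_width: 26.0
grasp_force: 80.4
```

```bash
python3 - <<'E'
from h import *
for i in range(3):
    o=robot.get_obs(); print(o['tcp_pos'],o['ft_force'],o['wrist_torque'],o['grip_width'],o['grasp_force']); im=grab('side',f'pics/z{i}.png')
a=cv2.imread('pics/q1s.png').astype(int); b=cv2.imread('pics/z2.png').astype(int)
for X in ([446.8-30*.69-45*.0+ -20,3.8-25,145],[447,60,145]): print(proj('side',X))
m=blue(im,proj('side',[448,4,130]),60); m0=blue(np.ascontiguousarray(a[...,::-1].astype(np.uint8)),proj('side',[448,4,130]),60); print(m.sum(),m0.sum(),(m!=m0).sum())
print(fit('side',m,[447,4,46.4],(94,134),140,145)[0],fit('side',m0,[447,4,46.4],(94,134),140,145)[0])
E
```

```text
[474.87 -28.42 290.89] [-2.33  0.23  8.78] [0.31 0.95 0.02] 25.972607725053376 80.43546795845032
[474.88 -28.39 290.88] [-2.94  1.31  9.77] [0.34 0.9  0.  ] 25.79126387364086 80.43545722961426
[474.87 -28.39 290.87] [-2.49  0.64 10.01] [0.33 0.92 0.05] 26.13632976746429 80.43506383895874
(np.float64(296.2598160915266), np.float64(214.5900339480944))
(np.float64(306.0508329144675), np.float64(192.49205348961738))
2111 2067 44
[435.8  -28.93  50.34] [440.1  -23.13  53.61]
```

Button bottomed: the push is steady at about 10 N, the TCP no longer advances, and the cover silhouette matches the earlier one to within 44 pixels. Handing in.

```bash
python3 -c "
from station import robot
print(robot.sign_off())"
```

```text
the job is handed in; nothing more can be done
None
```

I handed the job in at about 27 s of the 64 s: the cover is home on the box and let go, and the gripped screwdriver is holding the reset button against its stop at about 10 N through the hole. The hand-in returned no verdict, so the push and cover position come from the arm's readings and camera checks.

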